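# Cap the seam cameras and stow the spare lens caps before grinding

### The job

Grinding is about to start: fit a lens cap to every camera on the bench by pinching its two ears together, setting it square into the lens rim and letting go so that its tabs spring out under the lip. Be gentle (no more than about 50 N of grip on a cap, press it home only lightly, nothing may touch the lens glass, the cameras stay where they are), lay the caps left over in their case, pushing its lid wider open if need be, and then shut the lid fully.

Things in the scene. Friction and masses are not known exactly. Their poses are not given: they have to be found in the camera images.
- cam_0: weld-seam camera (up to 4 alike), lens up on a heavy foot 60 mm wide, loose, 1.5 kg; 62 mm wide at the lens front, 108 mm high. Origin: centre of its underside, z up the lens axis. The lens front is a flat ring (rim), top at z = 108 mm; its lip is 3 mm thick (z 105 to 108 mm) round a mouth 51 mm wide; under the lip a groove widens to 58 mm. Its turn about z does not matter
- glass_0: front glass of cam_0's lens: a fixed 45 mm disc inside the mouth, its top 10 to 12 mm below the rim; origin on the lens axis at z = 94 mm of the camera
- cam_1: weld-seam camera (up to 4 alike), lens up on a heavy foot 60 mm wide, loose, 1.5 kg; 62 mm wide at the lens front, 108 mm high. Origin: centre of its underside, z up the lens axis. The lens front is a flat ring (rim), top at z = 108 mm; its lip is 3 mm thick (z 105 to 108 mm) round a mouth 51 mm wide; under the lip a groove widens to 58 mm. Its turn about z does not matter
- glass_1: front glass of cam_1's lens: a fixed 45 mm disc inside the mouth, its top 10 to 12 mm below the rim; origin on the lens axis at z = 94 mm of the camera
- cam_2: weld-seam camera (up to 4 alike), lens up on a heavy foot 60 mm wide, loose, 1.5 kg; 62 mm wide at the lens front, 108 mm high. Origin: centre of its underside, z up the lens axis. The lens front is a flat ring (rim), top at z = 108 mm; its lip is 3 mm thick (z 105 to 108 mm) round a mouth 51 mm wide; under the lip a groove widens to 58 mm. Its turn about z does not matter
- glass_2: front glass of cam_2's lens: a fixed 45 mm disc inside the mouth, its top 10 to 12 mm below the rim; origin on the lens axis at z = 94 mm of the camera
- cam_3: weld-seam camera (up to 4 alike), lens up on a heavy foot 60 mm wide, loose, 1.5 kg; 62 mm wide at the lens front, 108 mm high. Origin: centre of its underside, z up the lens axis. The lens front is a flat ring (rim), top at z = 108 mm; its lip is 3 mm thick (z 105 to 108 mm) round a mouth 51 mm wide; under the lip a groove widens to 58 mm. Its turn about z does not matter
- glass_3: front glass of cam_3's lens: a fixed 45 mm disc inside the mouth, its top 10 to 12 mm below the rim; origin on the lens axis at z = 94 mm of the camera
- cap_0: centre-pinch lens cap (5 alike, about 56 g): black flange 59 mm across, z 7.7 to 11 mm; two grey upright ears on top, 25.5 mm high in all. Origin: centre of its underside, z toward the ears' side. Pinched, it passes the camera's mouth with 2 mm to spare all round. Seated: flange on the rim, origin 7.7 mm below the rim's top, tabs sprung out under the lip
- cap_0_a (a joint): cap_0's two tabs, one toward +y and one toward -y, coupled: 0 = both sprung out, 0.0055 m = both pinched in (stop; 3 to 8 N). Tab: z 0 to 3.5 mm, 15 mm wide, reaches 27.5 mm from the centre when out, 22 when in. On each stands its ear, z 11 to 25.5 mm, 18 mm wide along x, outer face 16 mm from the centre when out, 10.5 when in; pinch both ears along y
- cap_1: centre-pinch lens cap (5 alike, about 56 g): black flange 59 mm across, z 7.7 to 11 mm; two grey upright ears on top, 25.5 mm high in all. Origin: centre of its underside, z toward the ears' side. Pinched, it passes the camera's mouth with 2 mm to spare all round. Seated: flange on the rim, origin 7.7 mm below the rim's top, tabs sprung out under the lip
- cap_1_a (a joint): cap_1's two tabs, one toward +y and one toward -y, coupled: 0 = both sprung out, 0.0055 m = both pinched in (stop; 3 to 8 N). Tab: z 0 to 3.5 mm, 15 mm wide, reaches 27.5 mm from the centre when out, 22 when in. On each stands its ear, z 11 to 25.5 mm, 18 mm wide along x, outer face 16 mm from the centre when out, 10.5 when in; pinch both ears along y
- cap_2: centre-pinch lens cap (5 alike, about 56 g): black flange 59 mm across, z 7.7 to 11 mm; two grey upright ears on top, 25.5 mm high in all. Origin: centre of its underside, z toward the ears' side. Pinched, it passes the camera's mouth with 2 mm to spare all round. Seated: flange on the rim, origin 7.7 mm below the rim's top, tabs sprung out under the lip
- cap_2_a (a joint): cap_2's two tabs, one toward +y and one toward -y, coupled: 0 = both sprung out, 0.0055 m = both pinched in (stop; 3 to 8 N). Tab: z 0 to 3.5 mm, 15 mm wide, reaches 27.5 mm from the centre when out, 22 when in. On each stands its ear, z 11 to 25.5 mm, 18 mm wide along x, outer face 16 mm from the centre when out, 10.5 when in; pinch both ears along y
- cap_3: centre-pinch lens cap (5 alike, about 56 g): black flange 59 mm across, z 7.7 to 11 mm; two grey upright ears on top, 25.5 mm high in all. Origin: centre of its underside, z toward the ears' side. Pinched, it passes the camera's mouth with 2 mm to spare all round. Seated: flange on the rim, origin 7.7 mm below the rim's top, tabs sprung out under the lip
- cap_3_a (a joint): cap_3's two tabs, one toward +y and one toward -y, coupled: 0 = both sprung out, 0.0055 m = both pinched in (stop; 3 to 8 N). Tab: z 0 to 3.5 mm, 15 mm wide, reaches 27.5 mm from the centre when out, 22 when in. On each stands its ear, z 11 to 25.5 mm, 18 mm wide along x, outer face 16 mm from the centre when out, 10.5 when in; pinch both ears along y
- cap_4: centre-pinch lens cap (5 alike, about 56 g): black flange 59 mm across, z 7.7 to 11 mm; two grey upright ears on top, 25.5 mm high in all. Origin: centre of its underside, z toward the ears' side. Pinched, it passes the camera's mouth with 2 mm to spare all round. Seated: flange on the rim, origin 7.7 mm below the rim's top, tabs sprung out under the lip
- cap_4_a (a joint): cap_4's two tabs, one toward +y and one toward -y, coupled: 0 = both sprung out, 0.0055 m = both pinched in (stop; 3 to 8 N). Tab: z 0 to 3.5 mm, 15 mm wide, reaches 27.5 mm from the centre when out, 22 when in. On each stands its ear, z 11 to 25.5 mm, 18 mm wide along x, outer face 16 mm from the centre when out, 10.5 when in; pinch both ears along y
- case: an open-topped grey plastic case for the spare caps, 115 (x) by 165 (y) by 42 mm high, walls and floor 4 mm, fixed; room for two caps side by side along y (centres at y = +/-34 mm). Origin at the centre of its underside, z up; its lid is hinged along the +x rim, x points about away from the robot
- case_lid (a joint): angle of the case's lid: 0 = shut, 1.57 = upright, 1.8 = fully open, leaning back; it starts between 1.1 and 1.7. The hinge is stiff enough (0.13 N m) that the lid stays wherever it is left
- lid_hinge (a point): middle of the lid's hinge line, which runs along the case's y; 42 mm above the case's underside. The lid is a slab 115 mm long from here, 165 mm wide, 7 mm thick
Mind the look-alikes: they are no part of the job. What is shaped like the cap_1 but blue is not meant.

How it is judged (in metres and radians):
At the end, for the whole second after the job is handed in: Every camera present has a cap seated: centred within 4 mm, origin 5.5 to 10 mm below the rim, square within 4 degrees, tabs within 1.5 mm of fully out; every other cap is inside the case; the lid is shut to within 0.06 rad; caps at rest (((horizontal distance between cap_0 and cam_0 below 0.004 m and z of cap_0 in the frame of cam_0 between 0.098 and 0.1025 m and angle between the z axis of cap_0 and the z axis of cam_0, either way round below 0.07 rad and value of joint cap_0_a below 0.0015 m) or (horizontal distance between cap_1 and cam_0 below 0.004 m and z of cap_1 in the frame of cam_0 between 0.098 and 0.1025 m and angle between the z axis of cap_1 and the z axis of cam_0, either way round below 0.07 rad and value of joint cap_1_a below 0.0015 m) or (horizontal distance between cap_2 and cam_0 below 0.004 m and z of cap_2 in the frame of cam_0 between 0.098 and 0.1025 m and angle between the z axis of cap_2 and the z axis of cam_0, either way round below 0.07 rad and value of joint cap_2_a below 0.0015 m) or (horizontal distance between cap_3 and cam_0 below 0.004 m and z of cap_3 in the frame of cam_0 between 0.098 and 0.1025 m and angle between the z axis of cap_3 and the z axis of cam_0, either way round below 0.07 rad and value of joint cap_3_a below 0.0015 m) or (horizontal distance between cap_4 and cam_0 below 0.004 m and z of cap_4 in the frame of cam_0 between 0.098 and 0.1025 m and angle between the z axis of cap_4 and the z axis of cam_0, either way round below 0.07 rad and value of joint cap_4_a below 0.0015 m)) and ((horizontal distance between cap_0 and cam_1 below 0.004 m and z of cap_0 in the frame of cam_1 between 0.098 and 0.1025 m and angle between the z axis of cap_0 and the z axis of cam_1, either way round below 0.07 rad and value of joint cap_0_a below 0.0015 m) or (horizontal distance between cap_1 and cam_1 below 0.004 m and z of cap_1 in the frame of cam_1 between 0.098 and 0.1025 m and angle between the z axis of cap_1 and the z axis of cam_1, either way round below 0.07 rad and value of joint cap_1_a below 0.0015 m) or (horizontal distance between cap_2 and cam_1 below 0.004 m and z of cap_2 in the frame of cam_1 between 0.098 and 0.1025 m and angle between the z axis of cap_2 and the z axis of cam_1, either way round below 0.07 rad and value of joint cap_2_a below 0.0015 m) or (horizontal distance between cap_3 and cam_1 below 0.004 m and z of cap_3 in the frame of cam_1 between 0.098 and 0.1025 m and angle between the z axis of cap_3 and the z axis of cam_1, either way round below 0.07 rad and value of joint cap_3_a below 0.0015 m) or (horizontal distance between cap_4 and cam_1 below 0.004 m and z of cap_4 in the frame of cam_1 between 0.098 and 0.1025 m and angle between the z axis of cap_4 and the z axis of cam_1, either way round below 0.07 rad and value of joint cap_4_a below 0.0015 m)) and ((horizontal distance between cap_0 and cam_2 below 0.004 m and z of cap_0 in the frame of cam_2 between 0.098 and 0.1025 m and angle between the z axis of cap_0 and the z axis of cam_2, either way round below 0.07 rad and value of joint cap_0_a below 0.0015 m) or (horizontal distance between cap_1 and cam_2 below 0.004 m and z of cap_1 in the frame of cam_2 between 0.098 and 0.1025 m and angle between the z axis of cap_1 and the z axis of cam_2, either way round below 0.07 rad and value of joint cap_1_a below 0.0015 m) or (horizontal distance between cap_2 and cam_2 below 0.004 m and z of cap_2 in the frame of cam_2 between 0.098 and 0.1025 m and angle between the z axis of cap_2 and the z axis of cam_2, either way round below 0.07 rad and value of joint cap_2_a below 0.0015 m) or (horizontal distance between cap_3 and cam_2 below 0.004 m and z of cap_3 in the frame of cam_2 between 0.098 and 0.1025 m and angle between the z axis of cap_3 and the z axis of cam_2, either way round below 0.07 rad and value of joint cap_3_a below 0.0015 m) or (horizontal distance between cap_4 and cam_2 below 0.004 m and z of cap_4 in the frame of cam_2 between 0.098 and 0.1025 m and angle between the z axis of cap_4 and the z axis of cam_2, either way round below 0.07 rad and value of joint cap_4_a below 0.0015 m)) and ((horizontal distance between cap_0 and cam_3 below 0.004 m and z of cap_0 in the frame of cam_3 between 0.098 and 0.1025 m and angle between the z axis of cap_0 and the z axis of cam_3, either way round below 0.07 rad and value of joint cap_0_a below 0.0015 m) or (horizontal distance between cap_1 and cam_3 below 0.004 m and z of cap_1 in the frame of cam_3 between 0.098 and 0.1025 m and angle between the z axis of cap_1 and the z axis of cam_3, either way round below 0.07 rad and value of joint cap_1_a below 0.0015 m) or (horizontal distance between cap_2 and cam_3 below 0.004 m and z of cap_2 in the frame of cam_3 between 0.098 and 0.1025 m and angle between the z axis of cap_2 and the z axis of cam_3, either way round below 0.07 rad and value of joint cap_2_a below 0.0015 m) or (horizontal distance between cap_3 and cam_3 below 0.004 m and z of cap_3 in the frame of cam_3 between 0.098 and 0.1025 m and angle between the z axis of cap_3 and the z axis of cam_3, either way round below 0.07 rad and value of joint cap_3_a below 0.0015 m) or (horizontal distance between cap_4 and cam_3 below 0.004 m and z of cap_4 in the frame of cam_3 between 0.098 and 0.1025 m and angle between the z axis of cap_4 and the z axis of cam_3, either way round below 0.07 rad and value of joint cap_4_a below 0.0015 m)) and ((x of cap_0 in the frame of case between -0.0575 and 0.0575 m and y of cap_0 in the frame of case between -0.0825 and 0.0825 m and z of cap_0 in the frame of case between -0.002 and 0.042 m) or (horizontal distance between cap_0 and cam_0 below 0.004 m and z of cap_0 in the frame of cam_0 between 0.098 and 0.1025 m and angle between the z axis of cap_0 and the z axis of cam_0, either way round below 0.07 rad and value of joint cap_0_a below 0.0015 m) or (horizontal distance between cap_0 and cam_1 below 0.004 m and z of cap_0 in the frame of cam_1 between 0.098 and 0.1025 m and angle between the z axis of cap_0 and the z axis of cam_1, either way round below 0.07 rad and value of joint cap_0_a below 0.0015 m) or (horizontal distance between cap_0 and cam_2 below 0.004 m and z of cap_0 in the frame of cam_2 between 0.098 and 0.1025 m and angle between the z axis of cap_0 and the z axis of cam_2, either way round below 0.07 rad and value of joint cap_0_a below 0.0015 m) or (horizontal distance between cap_0 and cam_3 below 0.004 m and z of cap_0 in the frame of cam_3 between 0.098 and 0.1025 m and angle between the z axis of cap_0 and the z axis of cam_3, either way round below 0.07 rad and value of joint cap_0_a below 0.0015 m)) and ((x of cap_1 in the frame of case between -0.0575 and 0.0575 m and y of cap_1 in the frame of case between -0.0825 and 0.0825 m and z of cap_1 in the frame of case between -0.002 and 0.042 m) or (horizontal distance between cap_1 and cam_0 below 0.004 m and z of cap_1 in the frame of cam_0 between 0.098 and 0.1025 m and angle between the z axis of cap_1 and the z axis of cam_0, either way round below 0.07 rad and value of joint cap_1_a below 0.0015 m) or (horizontal distance between cap_1 and cam_1 below 0.004 m and z of cap_1 in the frame of cam_1 between 0.098 and 0.1025 m and angle between the z axis of cap_1 and the z axis of cam_1, either way round below 0.07 rad and value of joint cap_1_a below 0.0015 m) or (horizontal distance between cap_1 and cam_2 below 0.004 m and z of cap_1 in the frame of cam_2 between 0.098 and 0.1025 m and angle between the z axis of cap_1 and the z axis of cam_2, either way round below 0.07 rad and value of joint cap_1_a below 0.0015 m) or (horizontal distance between cap_1 and cam_3 below 0.004 m and z of cap_1 in the frame of cam_3 between 0.098 and 0.1025 m and angle between the z axis of cap_1 and the z axis of cam_3, either way round below 0.07 rad and value of joint cap_1_a below 0.0015 m)) and ((x of cap_2 in the frame of case between -0.0575 and 0.0575 m and y of cap_2 in the frame of case between -0.0825 and 0.0825 m and z of cap_2 in the frame of case between -0.002 and 0.042 m) or (horizontal distance between cap_2 and cam_0 below 0.004 m and z of cap_2 in the frame of cam_0 between 0.098 and 0.1025 m and angle between the z axis of cap_2 and the z axis of cam_0, either way round below 0.07 rad and value of joint cap_2_a below 0.0015 m) or (horizontal distance between cap_2 and cam_1 below 0.004 m and z of cap_2 in the frame of cam_1 between 0.098 and 0.1025 m and angle between the z axis of cap_2 and the z axis of cam_1, either way round below 0.07 rad and value of joint cap_2_a below 0.0015 m) or (horizontal distance between cap_2 and cam_2 below 0.004 m and z of cap_2 in the frame of cam_2 between 0.098 and 0.1025 m and angle between the z axis of cap_2 and the z axis of cam_2, either way round below 0.07 rad and value of joint cap_2_a below 0.0015 m) or (horizontal distance between cap_2 and cam_3 below 0.004 m and z of cap_2 in the frame of cam_3 between 0.098 and 0.1025 m and angle between the z axis of cap_2 and the z axis of cam_3, either way round below 0.07 rad and value of joint cap_2_a below 0.0015 m)) and ((x of cap_3 in the frame of case between -0.0575 and 0.0575 m and y of cap_3 in the frame of case between -0.0825 and 0.0825 m and z of cap_3 in the frame of case between -0.002 and 0.042 m) or (horizontal distance between cap_3 and cam_0 below 0.004 m and z of cap_3 in the frame of cam_0 between 0.098 and 0.1025 m and angle between the z axis of cap_3 and the z axis of cam_0, either way round below 0.07 rad and value of joint cap_3_a below 0.0015 m) or (horizontal distance between cap_3 and cam_1 below 0.004 m and z of cap_3 in the frame of cam_1 between 0.098 and 0.1025 m and angle between the z axis of cap_3 and the z axis of cam_1, either way round below 0.07 rad and value of joint cap_3_a below 0.0015 m) or (horizontal distance between cap_3 and cam_2 below 0.004 m and z of cap_3 in the frame of cam_2 between 0.098 and 0.1025 m and angle between the z axis of cap_3 and the z axis of cam_2, either way round below 0.07 rad and value of joint cap_3_a below 0.0015 m) or (horizontal distance between cap_3 and cam_3 below 0.004 m and z of cap_3 in the frame of cam_3 between 0.098 and 0.1025 m and angle between the z axis of cap_3 and the z axis of cam_3, either way round below 0.07 rad and value of joint cap_3_a below 0.0015 m)) and ((x of cap_4 in the frame of case between -0.0575 and 0.0575 m and y of cap_4 in the frame of case between -0.0825 and 0.0825 m and z of cap_4 in the frame of case between -0.002 and 0.042 m) or (horizontal distance between cap_4 and cam_0 below 0.004 m and z of cap_4 in the frame of cam_0 between 0.098 and 0.1025 m and angle between the z axis of cap_4 and the z axis of cam_0, either way round below 0.07 rad and value of joint cap_4_a below 0.0015 m) or (horizontal distance between cap_4 and cam_1 below 0.004 m and z of cap_4 in the frame of cam_1 between 0.098 and 0.1025 m and angle between the z axis of cap_4 and the z axis of cam_1, either way round below 0.07 rad and value of joint cap_4_a below 0.0015 m) or (horizontal distance between cap_4 and cam_2 below 0.004 m and z of cap_4 in the frame of cam_2 between 0.098 and 0.1025 m and angle between the z axis of cap_4 and the z axis of cam_2, either way round below 0.07 rad and value of joint cap_4_a below 0.0015 m) or (horizontal distance between cap_4 and cam_3 below 0.004 m and z of cap_4 in the frame of cam_3 between 0.098 and 0.1025 m and angle between the z axis of cap_4 and the z axis of cam_3, either way round below 0.07 rad and value of joint cap_4_a below 0.0015 m)) and value of joint case_lid below 0.06 rad and linear speed of each of cap_0, cap_1, cap_2, cap_3, cap_4 below 0.02 m/s); the robot touches nothing.
It fails at once if a cap gripped so hard that the fingers press on it with more than 120 N together (60 N a finger) (contact force between any of cap_0, cap_1, cap_2, cap_3, cap_4 and the fingers above 120 N).
It fails at once if anything touches the front glass of a lens with more than 1 N (contact force between any of glass_0, glass_1, glass_2, glass_3 and anything else above 1 N).
It fails at once if a cap pressed on a camera with more than 40 N (contact force between any of cam_0, cam_1, cam_2, cam_3 and cap_0 above 40 N or contact force between any of cam_0, cam_1, cam_2, cam_3 and cap_1 above 40 N or contact force between any of cam_0, cam_1, cam_2, cam_3 and cap_2 above 40 N or contact force between any of cam_0, cam_1, cam_2, cam_3 and cap_3 above 40 N or contact force between any of cam_0, cam_1, cam_2, cam_3 and cap_4 above 40 N).
It fails at once if a camera shoved more than 25 mm from its place or tipped over (distance of any of cam_0, cam_1, cam_2, cam_3 from where it was at the start of the episode above 0.025 m or angle between any of cam_0, cam_1, cam_2, cam_3's own z axis and vertical above 0.25 rad).
Of cam_0, cam_1, cam_2, cam_3 only 3 to 4 are there at a start; the rules pass over those that are not, and their reading is None.
At some moment in a run one of cap_0, cap_1, cap_2, cap_3, cap_4 may be knocked a few centimetres aside while the robot is not near it.
Once in a run the grip may slacken for a moment while it holds something.
It also fails if it takes over 192 s, if anything falls off the work surface, if the arm or the gripper's body presses on something with over 40 N, if the wrist force passes 120 N, or if a joint passes its speed limit or range.

### The arm

A 6-joint arm with a two-finger parallel gripper is mounted at the origin on a cart in front of the work surface, level with it; the furniture and walls round the work are solid. World frame = base frame: x ahead of the robot, y to its left, z up, the work surface at z = 0. Lengths are in m, angles in degrees, forces in N, time in s.
With the tool pointing down it reaches from about 0.25 to 0.725 m from the base axis. Payload 9.7 kg.
Tool frame: the origin (TCP) lies at the centre of the arm's flange, where the gripper is bolted on; the fingertips stand 173 mm ahead of it and the grasp point (between the pads) lies 155 mm ahead of it; z points along the fingers, y is the line along which they close (so a half turn about z gives the same grasp; the last joint's range is limited). The gripper opens to 85 mm and grips with 20 to 120 N. Pads are 22 mm wide; open, the fingers measure 114 mm over their backs; the gripper's body (76 mm by 85 mm) begins 54 mm behind the grasp point. The pads swing forward as they close: fully open they stand 13 mm farther back than shut.
Start: joints at [76.261, 4.979, 10.078, 95.1, 0, 90], TCP at [0.131, 0.534, 0.405] pointing down, gripper open.
Joint ranges: [-179.16, 179.16], [-48.56, 103.87], [-65.8, 70.77], [-126.05, 130.52], [-82.76, 87.17], [-180, 180]. Speed limits (degrees/s): [127.2, 127.2, 147.25, 180, 180, 180].

### API

Orientations are given as [roll, pitch, yaw] about the fixed x, y, z axes, in that order (R = Rz(yaw) Ry(pitch) Rx(roll)).
In Python, from workcell import monitor, camera, get_calibration, bot gives the robot as it stands.
- The arm moves only by the tool carry_out, never from a script. Its argument "targets" is text: rows parted by semicolons, each of 7 numbers parted by spaces: the shift along the tool's x, y, z in units of 0.04 m (1.0 is 0.04 m), then the turn, a rotation vector about the tool's x, y, z in units of 0.1 rad (1.0 is 0.1 rad), then the opening, from -1 (shut) to 1 (fully open), so that 0 is half open. A call has exactly 8 rows; each row shifts and turns the commanded pose from where the row before left it, along the tool's axes as they then stand; what a row does not reach is not made up. A row lasts 1/12 s, in which the tool goes at most 41.7 mm and 7.16 degrees, less where a joint would pass 70% of its speed; a pose out of reach is approached as far as the arm can. A call with a number of a shift or a turn outside -1 to 1 is refused whole. A call with a gripper value outside its range is refused whole. The fingers move at their own pace and stop on an object; "newtons" is the grip in N (left out, the last holds). Time passes only in rows, so rows that do not move let the fingers close, or fill a call up. It gives the time, the measured TCP pose, the force, the opening and the grip force at its end, in the units of the state.
- monitor.get_obs(): the state, without advancing time (a new reading comes with each control period).
- camera(name): name is "side" or "top" or "wrist"; returns the picture (420x560x3 uint8, red, green, blue); there is no depth.
- get_calibration(name): a dict with "fx", "fy", "cx", "cy" (pixels), "view" (4x4, takes a point from world to camera coordinates). Camera axes: x right, y down, z forward; pixel columns grow to the right and rows downward; lengths in m; the calibration is good to about 2 mm. A picture is of the moment at which its call begins: read the wrist's pose just before it. get_calibration takes no time and is no camera call; for the wrist camera it gives the pose at the moment of the call.
- bot.job_done(): hands the job in; it is judged then, once.
The state is a dict: "time": time; "q": joint angles; "qd": joint speeds; "joint_efforts": joint torques, N m; "ee_pos": TCP position; "tcp_rot": TCP orientation; "wrist_force": force on the tool from outside, world axes, zero at the start; "torque": the same for the moment, N m; "opening": finger opening in m; "grasp_force": force on a finger pad.
Only numpy, scipy, OpenCV 4.12 (cv2) and the standard library are available. Lean on these libraries where they do the work, as an engineer would, in place of code of your own. Each camera call takes 0.05 s, during which the arm holds its last target. There are 200 camera calls.

## Working session

There is one attempt and no reset: what is moved stays moved. The work goes in short steps, Python scripts to look and compute and a tool call to move; the robot and the scene stay as the last step left them, time stands still between calls to the robot, and variables do not carry over. Pictures are saved under pics/ and viewed, at most 14 in all, crops included, and the job is handed in when it is done.

Besides the shell and the picture viewer there is one more tool, called after "Call:" as name(argument=value, ...), one argument or row to a line, values as JSON. carry_out: Moves the arm, as the interface text tells. Shifts and turns lie within -1 to 1; 1 stands for 0.04 m of shift or 0.1 rad of turn. Its arguments: {"type":"object","properties":{"targets":{"type":"string"},"newtons":{"type":"number"}},"required":["targets"]}

```bash
mkdir -p pics; ls; python3 - <<'E'
from workcell import monitor, camera, get_calibration, bot
import cv2,numpy as np
print(monitor.get_obs())
for n in ["top","side"]:
    im=camera(n); cv2.imwrite(f"pics/{n}0.png",im[:,:,::-1]); c=get_calibration(n); print(n,c)
E
```

```text
pics
{'time': 0.0, 'q': array([7.62609028e+01, 5.00989468e+00, 1.00344604e+01, 9.50996486e+01,
       3.81170816e-04, 9.00019931e+01]), 'qd': array([ 0.06296166,  0.15949236,  0.02608808, -0.04126023, -0.03191894,
       -0.02661705]), 'joint_efforts': array([ 5.94801513e-04, -5.20389783e+01,  4.64797497e+01,  1.65480649e-02,
        2.34681502e-04,  1.30988332e-05]), 'ee_pos': array([0.13062383, 0.534259  , 0.40399454]), 'tcp_rot': array([-1.79924917e+02, -3.78558698e-04,  1.66258909e+02]), 'wrist_force': array([ 0.23255723, -0.19639222, -0.8102937 ]), 'torque': array([-0.00821171,  0.03015587, -0.02397376]), 'grasp_force': 0.0, 'opening': 0.08520605605988349}
top {'fx': 435.05324448098276, 'fy': 435.05324448098276, 'cx': 275.1872595736698, 'cy': 213.50833766463336, 'view': array([[ 0.02022746, -0.9997398 ,  0.0105444 , -0.10989455],
       [-0.98006161, -0.02191218, -0.19748191,  0.58362982],
       [ 0.19766158, -0.0063396 , -0.98024982,  0.88800255],
       [ 0.        ,  0.        ,  0.        ,  1.        ]])}
side {'fx': 403.04597417733703, 'fy': 403.04597417733703, 'cx': 278.6677749052959, 'cy': 203.63032104277588, 'view': array([[ 0.99983657,  0.01096804, -0.01437116, -0.55037941],
       [-0.00864203, -0.40825515, -0.91282695,  0.07012835],
       [-0.01587902,  0.91280197, -0.40809365,  1.12040493],
       [ 0.        ,  0.        ,  0.        ,  1.        ]])}
```

View pics/top0.png

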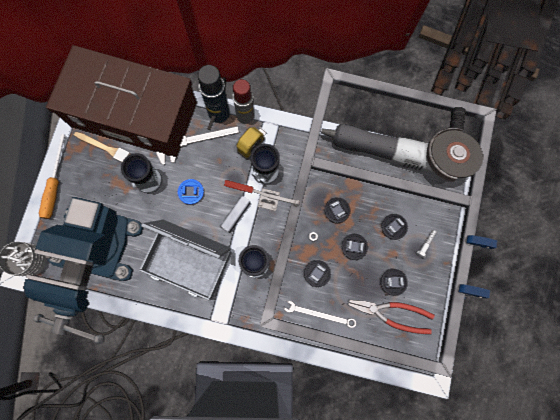

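View pics/side0.png

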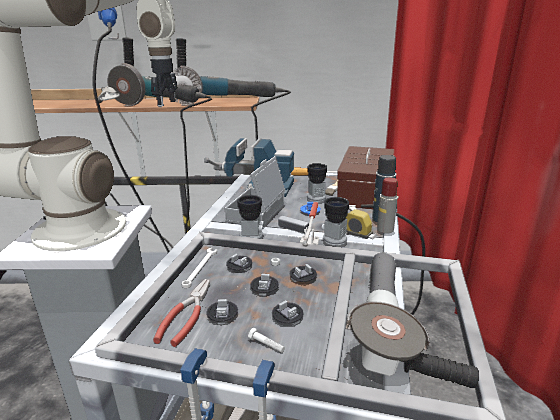

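```bash
cat > h.py <<'E'
from workcell import monitor, camera, get_calibration, bot
import cv2, numpy as np
from scipy.spatial.transform import Rotation as Ro
def ray(c,u,v,z):
    R=c["view"][:3,:3]; t=c["view"][:3,3]; C=-R.T@t
    d=R.T@np.array([(u-c["cx"])/c["fx"],(v-c["cy"])/c["fy"],1.])
    return C+d*(z-C[2])/d[2]
def proj(c,P):
    P=np.atleast_2d(P); q=P@c["view"][:3,:3].T+c["view"][:3,3]
    return np.c_[c["fx"]*q[:,0]/q[:,2]+c["cx"], c["fy"]*q[:,1]/q[:,2]+c["cy"]]
def go(target, yaw, o=None):
    """delta from current pose to TCP target/yaw (tool down): tool axes, units; yaw folded to nearest half turn"""
    o=o or monitor.get_obs(); R=Ro.from_euler('xyz',o["tcp_rot"],degrees=True)
    d=R.inv().apply(np.array(target)-o["ee_pos"])/0.04
    T=Ro.from_euler('xyz',[180,0,yaw],degrees=True)
    rv=(R.inv()*T).as_rotvec()/0.1
    return np.round(d,3),np.round(rv,3)
E
python3 - <<'E'
from h import *
c=get_calibration("top")
R=c["view"][:3,:3];print(-R.T@c["view"][:3,3])
for n,u,v,z in [("camA",138,168,.108),("camB",265,160,.108),("camC",254,262,.108)]+[("cap",u,v,.02) for u,v in [(337,209),(395,225),(354,246),(317,272),(394,281)]]+[("case",u,v,.042) for u,v in [(159,219),(142,264),(211,297),(229,257)]]+[("lidtop",u,v,.12) for u,v in [(146,221),(228,243)]]+[("blue",190,191,.01)]:
    print(n,np.round(ray(c,u,v,z),3))
print(get_calibration("wrist"))
o=monitor.get_obs(); R=Ro.from_euler('xyz',o["tcp_rot"],degrees=True)
w=get_calibration("wrist")["view"]; print("cam in tool", R.inv().apply(-w[:3,:3].T@w[:3,3]-o["ee_pos"])); print((w[:3,:3]@R.as_matrix()).round(3))
E
```

```text
[ 0.39869208 -0.09144777  0.98687944]
camA [0.667 0.193 0.108]
camB [ 0.691 -0.073  0.108]
camC [ 0.475 -0.056  0.108]
cap [ 0.607 -0.238  0.02 ]
cap [ 0.573 -0.369  0.02 ]
cap [ 0.523 -0.276  0.02 ]
cap [ 0.464 -0.193  0.02 ]
cap [ 0.448 -0.363  0.02 ]
case [0.571 0.158 0.042]
case [0.472 0.188 0.042]
case [0.405 0.035 0.042]
case [0.491 0.001 0.042]
lidtop [0.552 0.163 0.12 ]
lidtop [ 0.511 -0.004  0.12 ]
blue [0.644 0.1   0.01 ]
{'fx': 373.3861069015007, 'fy': 373.3861069015007, 'cx': 280.14999191190304, 'cy': 219.24986237259975, 'view': array([[ 2.37311700e-01,  9.71433364e-01, -6.13008492e-04,
        -5.49264745e-01],
       [ 9.21537815e-01, -2.24922976e-01,  3.16508625e-01,
        -4.13207430e-02],
       [ 3.07329159e-01, -7.56761104e-02, -9.48589434e-01,
         3.80601448e-01],
       [ 0.00000000e+00,  0.00000000e+00,  0.00000000e+00,
         1.00000000e+00]])}
cam in tool [ 0.08138427 -0.00049557  0.03028992]
[[ 0.     1.    -0.001]
 [-0.949  0.    -0.317]
 [-0.317  0.001  0.949]]
```

Call:
carry_out(
  targets="0 0 0 0 0 0.832 1;0 0 0 0 0 0.832 1;0 0 0 0 0 0.832 1;0 0 0 0 0 0.832 1;0 0 0 0 0 0.832 1;0 0 0 0 0 0.832 1;0 0 0 0 0 0.832 1;0 0 0 0 0 0.832 1",
)

```text
time: 0.77
ee_pos: [0.1306, 0.5343, 0.4043]
tcp_rot: [-180.0, 0.0, 127.9]
wrist_force: [0.5, -0.5, -0.9]
opening: 0.0854
grasp_force: 0.0
```

Call:
carry_out(
  targets="0 0 0 0 0 0.832 1;0 0 0 0 0 0.832 1;0 0 0 0 0 0.832 1;0 0 0 0 0 0.832 1;0 0 0 0 0 0.832 1;0 0 0 0 0 0.832 1;0 0 0 0 0 0.832 1;0 0 0 0 0 0.832 1",
)

```text
time: 1.43
ee_pos: [0.1306, 0.5343, 0.4043]
tcp_rot: [-180.0, 0.0, 89.8]
wrist_force: [0.8, -0.4, 0.3]
opening: 0.0853
grasp_force: 0.0
```

Call:
carry_out(
  targets="-0.844 0.408 0 0 0 0 1;-0.844 0.408 0 0 0 0 1;-0.844 0.408 0 0 0 0 1;-0.844 0.408 0 0 0 0 1;-0.844 0.408 0 0 0 0 1;-0.844 0.408 0 0 0 0 1;-0.844 0.408 0 0 0 0 1;-0.844 0.408 0 0 0 0 1",
)

```text
time: 2.1
ee_pos: [0.2612, 0.2625, 0.4045]
tcp_rot: [180.0, 0.0, 90.0]
wrist_force: [0.3, 0.7, 1.4]
opening: 0.0858
grasp_force: 0.0
```

Call:
carry_out(
  targets="-0.844 0.408 0 0 0 0 1;-0.844 0.408 0 0 0 0 1;-0.844 0.408 0 0 0 0 1;-0.844 0.408 0 0 0 0 1;-0.844 0.408 0 0 0 0 1;-0.844 0.408 0 0 0 0 1;-0.844 0.408 0 0 0 0 1;-0.844 0.408 0 0 0 0 1",
)

```text
time: 2.77
ee_pos: [0.3918, -0.008, 0.4046]
tcp_rot: [180.0, -0.0, 90.0]
wrist_force: [1.2, 1.4, 0.5]
opening: 0.0857
grasp_force: 0.0
```

Call:
carry_out(
  targets="-0.844 0.408 0 0 0 0 1;-0.844 0.408 0 0 0 0 1;-0.844 0.408 0 0 0 0 1;-0.844 0.408 0 0 0 0 1;-0.844 0.408 0 0 0 0 1;-0.844 0.408 0 0 0 0 1;-0.844 0.408 0 0 0 0 1;-0.844 0.408 0 0 0 0 1",
)

```text
time: 3.43
ee_pos: [0.5226, -0.278, 0.4042]
tcp_rot: [-180.0, -0.0, 90.0]
wrist_force: [0.9, -0.3, -0.0]
opening: 0.0854
grasp_force: 0.0
```

Call:
carry_out(
  targets="0 0 0 0 0 0 1;0 0 0 0 0 0 1;0 0 0 0 0 0 1;0 0 0 0 0 0 1;0 0 0 0 0 0 1;0 0 0 0 0 0 1;0 0 0 0 0 0 1;0 0 0 0 0 0 1",
)

```text
time: 4.1
ee_pos: [0.522, -0.2756, 0.4052]
tcp_rot: [180.0, 0.0, 90.0]
wrist_force: [-1.1, -0.1, -0.6]
opening: 0.0854
grasp_force: 0.0
```

```bash
python3 - <<'E'
from h import *
o=monitor.get_obs(); print(o["time"],o["ee_pos"],o["tcp_rot"])
c=get_calibration("wrist"); im=camera("wrist"); cv2.imwrite("pics/w1.png",im[:,:,::-1])
import pickle; pickle.dump((o,c,im),open("w1.pkl","wb"))
E
```

```text
4.1 [ 0.5219705  -0.27555738  0.40518041] [1.79961451e+02 2.30771404e-02 9.00202354e+01]
```

View pics/w1.png

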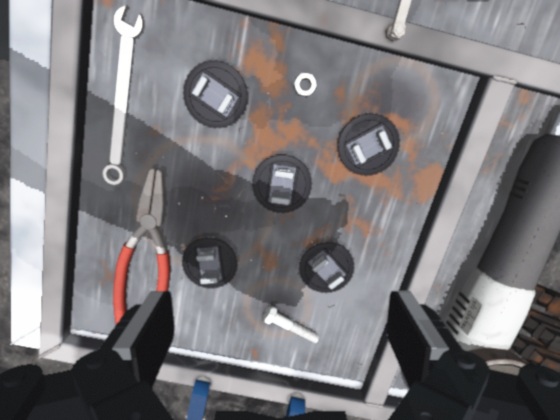

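```bash
python3 - <<'E'
import pickle,cv2,numpy as np
o,c,im=pickle.load(open("w1.pkl","rb"))
t=[cv2.resize(im[v-40:v+40,u-40:u+40],(260,260),interpolation=cv2.INTER_CUBIC) for u,v in [(215,93),(367,143),(282,183),(209,263),(326,266)]]
t.append(t[0]*0)
cv2.imwrite("pics/m1.png",np.vstack([np.hstack(t[:3]),np.hstack(t[3:])])[:,:,::-1])
E
```

```text
(no output)
```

View pics/m1.png

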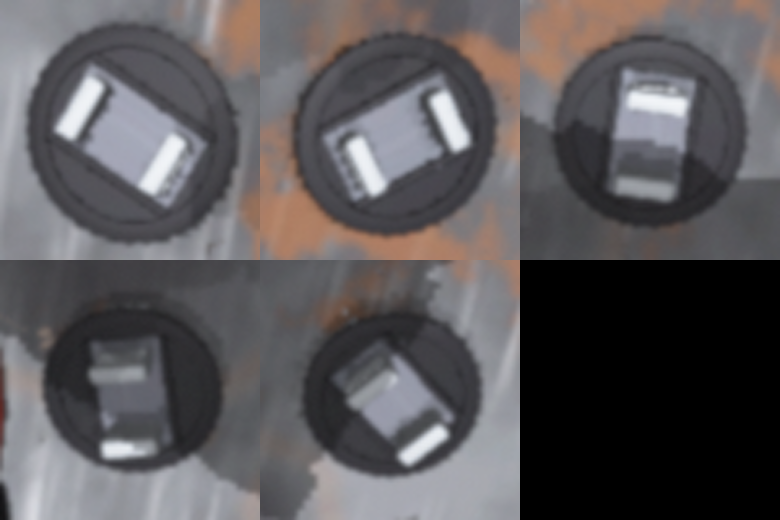

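Call:
carry_out(
  targets="0 0 0 0 0 0.982 1;0 0 0 0 0 0.982 1;0 0 0 0 0 0.982 1;0 0 0 0 0 0.982 1;0 0 0 0 0 0.982 1;0 0 0 0 0 0.982 1;0 0 0 0 0 0.982 1;0 0 0 0 0 0.982 1",
)

```text
time: 4.82
ee_pos: [0.5221, -0.276, 0.4048]
tcp_rot: [180.0, -0.0, 44.7]
wrist_force: [-0.2, -0.1, 0.4]
opening: 0.0856
grasp_force: 0.0
```

Call:
carry_out(
  targets="0 0 0 0 0 0.982 1;0 0 0 0 0 0.982 1;0 0 0 0 0 0.982 1;0 0 0 0 0 0.982 1;0 0 0 0 0 0.982 1;0 0 0 0 0 0.982 1;0 0 0 0 0 0.982 1;0 0 0 0 0 0.982 1",
)

```text
time: 5.48
ee_pos: [0.5221, -0.276, 0.4048]
tcp_rot: [180.0, -0.0, -0.3]
wrist_force: [0.6, -0.8, 0.6]
opening: 0.0856
grasp_force: 0.0
```

Call:
carry_out(
  targets="0 0 0 0 0 0.982 1;0 0 0 0 0 0.982 1;0 0 0 0 0 0.982 1;0 0 0 0 0 0.982 1;0 0 0 0 0 0.982 1;0 0 0 0 0 0.982 1;0 0 0 0 0 0.982 1;0 0 0 0 0 0.982 1",
)

```text
time: 6.15
ee_pos: [0.4711, -0.3524, 0.4044]
tcp_rot: [-176.5, 0.4, -37.4]
wrist_force: [0.3, 0.1, 0.2]
opening: 0.0852
grasp_force: 0.0
```

Call:
carry_out(
  targets="0 0 0 0 0 0.982 0.4;0 0 0 0 0 0.982 0.4;0 0 0 0 0 0.982 0.4;0 0 0 0 0 0.982 0.4;0 0 0 0 0 0.982 0.4;0 0 0 0 0 0.982 0.4;0 0 0 0 0 0.982 0.4;0 0 0 0 0 0.982 0.4",
)

```text
time: 6.82
ee_pos: [0.2911, -0.5049, 0.4008]
tcp_rot: [-168.6, 6.1, -62.1]
wrist_force: [0.8, 0.3, 0.1]
opening: 0.0597
grasp_force: 0.0
```

Call:
carry_out(
  targets="0 0 0 0 0 0 0.4;0 0 0 0 0 0 0.4;0 0 0 0 0 0 0.4;0 0 0 0 0 0 0.4;0 0 0 0 0 0 0.4;0 0 0 0 0 0 0.4;0 0 0 0 0 0 0.4;0 0 0 0 0 0 0.4",
)

```text
time: 7.48
ee_pos: [0.2927, -0.5039, 0.4009]
tcp_rot: [-168.7, 6.1, -61.9]
wrist_force: [-0.8, 0.9, -0.6]
opening: 0.0596
grasp_force: 0.0
```

```bash
cat >> h.py <<'E'
from scipy.optimize import minimize, differential_evolution
from scipy.ndimage import map_coordinates
TH=np.linspace(0,2*np.pi,120,endpoint=False)
def samp(g,c,P):
    q=proj(c,P); return map_coordinates(g,[q[:,1],q[:,0]],order=1,mode='nearest')
def circ(x,y,z,r): return np.c_[x+r*np.cos(TH),y+r*np.sin(TH),0*TH+z]
def gray(im): return cv2.GaussianBlur(cv2.cvtColor(im,cv2.COLOR_RGB2GRAY).astype(float),(0,0),0.8)
def fit_circ(im,c,x0,y0,z,r,sign=1,span=.012,e=.0012,clip=40):
    g=gray(im)
    f=lambda p:-np.mean(np.clip(sign*(samp(g,c,circ(p[0],p[1],z,r+e))-samp(g,c,circ(p[0],p[1],z,r-e))),-clip,clip))
    R=differential_evolution(f,[(x0-span,x0+span),(y0-span,y0+span)],seed=1,tol=1e-6,maxiter=60)
    return R.x,-R.fun
def fit_ears(im,c,x,y,ztop=.0255,free=.003):
    """yaw of cap's y axis as tool yaw (mod 180), using bright ear tops"""
    g=gray(im); a,b=np.meshgrid(np.linspace(-.0085,.0085,9),np.linspace(.0115,.0155,4)); a=a.ravel();b=b.ravel()
    def pts(p,A,B):
        u=np.array([np.sin(p[2]),-np.cos(p[2])]); w=np.array([u[1],-u[0]])
        return np.c_[np.array([x+p[0],y+p[1]])+A[:,None]*w+B[:,None]*u, np.full(len(A),ztop)]
    def f(p):
        s=0
        for k in (1,-1):
            s+=samp(g,c,pts(p,a,k*b)).mean()-.5*samp(g,c,pts(p,a,k*(b*0+.0185))).mean()-.5*samp(g,c,pts(p,np.sign(a)*.011,k*b)).mean()
        return -s
    R=differential_evolution(f,[(-free,free),(-free,free),(0,np.pi)],seed=1,tol=1e-6,maxiter=80)
    return R.x[:2]+[x,y],np.degrees(R.x[2]),-R.fun
E
python3 - <<'E'
from h import *
import pickle
o1,c1,im1=pickle.load(open("w1.pkl","rb"))
o=monitor.get_obs(); c=get_calibration("wrist"); im=camera("wrist"); cv2.imwrite("pics/w2.png",im[:,:,::-1])
pickle.dump((o,c,im),open("w2.pkl","wb")); print(o["time"],o["ee_pos"],o["tcp_rot"])
for u,v in [(215,93),(367,143),(282,183),(209,263),(326,266)]:
    p=ray(c1,u,v,.011)
    for C,I in ((c1,im1),(c,im)):
        q,s=fit_circ(I,C,p[0],p[1],.0095,.0295); e,y,t=fit_ears(I,C,*q)
        print(np.round(q,4),round(s,1),"ears",np.round(e,4),round(y,1),round(t,1))
E
```

```text
7.4833 [ 0.29274588 -0.50394619  0.40088373] [-168.67733576    6.09524023  -61.94617492]
[ 0.4624 -0.1944] 36.1 ears [ 0.4618 -0.1939] 55.8 194.7
[ 0.459  -0.2032] 21.5 ears [ 0.4619 -0.2062] 102.3 86.1
[ 0.6066 -0.2401] 31.9 ears [ 0.6075 -0.2406] 119.3 204.1
[ 0.6068 -0.2408] 20.3 ears [ 0.6076 -0.2402] 117.8 111.0
[ 0.5235 -0.2785] 27.2 ears [ 0.5235 -0.2791] 172.3 163.9
[ 0.523  -0.2803] 23.4 ears [ 0.5238 -0.2793] 173.4 129.2
[ 0.4464 -0.3659] 27.7 ears [ 0.4461 -0.3656] 4.4 133.2
[ 0.4439 -0.3708] 22.2 ears [ 0.4462 -0.3678] 5.6 140.0
[ 0.5718 -0.3709] 32.0 ears [ 0.5735 -0.3696] 33.1 154.1
[ 0.572  -0.3706] 25.3 ears [ 0.5714 -0.3717] 40.9 179.6
```

View pics/w2.png

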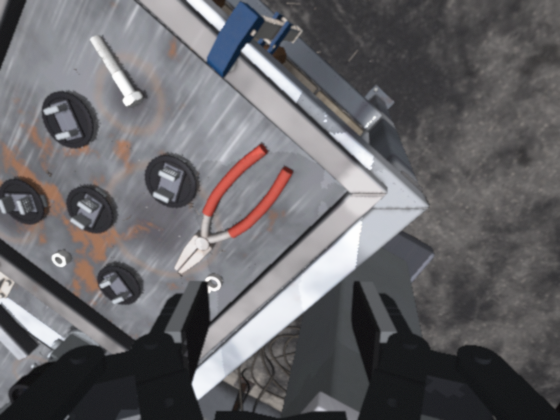

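```bash
python3 - <<'E'
from h import *
import pickle
o,c,im=pickle.load(open("w2.pkl","rb"))
print(monitor.get_obs()["q"])
print(proj(c,[[.4624,-.1944,.0095],[.6066,-.2401,.0095],[.4464,-.3659,.0095]]))
print(ray(c,120,283,.0095))
print(go([.48,-.24,.40],60))
E
```

```text
[-62.01607914  13.24105947  18.57824347 101.4476255   11.31496932
 179.94264984]
[[117.77335661 284.57627047]
 [ 22.08699389 202.19346621]
 [169.86920372 181.56066075]]
[ 0.46037426 -0.19870769  0.0095    ]
(array([-3.601, -7.017,  1.819]), array([ -2.298,  -1.476, -21.286]))
```

Call:
carry_out(
  targets="0 0 0 -0.096 -0.0615 -0.887 0.4;0 0 0 -0.096 -0.0615 -0.887 0.4;0 0 0 -0.096 -0.0615 -0.887 0.4;0 0 0 -0.096 -0.0615 -0.887 0.4;0 0 0 -0.096 -0.0615 -0.887 0.4;0 0 0 -0.096 -0.0615 -0.887 0.4;0 0 0 -0.096 -0.0615 -0.887 0.4;0 0 0 -0.096 -0.0615 -0.887 0.4",
)

```text
time: 8.2
ee_pos: [0.2924, -0.5042, 0.4008]
tcp_rot: [-170.5, 1.3, -21.2]
wrist_force: [-0.3, 0.6, 0.3]
opening: 0.0597
grasp_force: 0.0
```

Call:
carry_out(
  targets="0 0 0 -0.096 -0.0615 -0.887 0.4;0 0 0 -0.096 -0.0615 -0.887 0.4;0 0 0 -0.096 -0.0615 -0.887 0.4;0 0 0 -0.096 -0.0615 -0.887 0.4;0 0 0 -0.096 -0.0615 -0.887 0.4;0 0 0 -0.096 -0.0615 -0.887 0.4;0 0 0 -0.096 -0.0615 -0.887 0.4;0 0 0 -0.096 -0.0615 -0.887 0.4",
)

```text
time: 8.87
ee_pos: [0.2924, -0.5042, 0.4008]
tcp_rot: [-175.1, -1.1, 19.5]
wrist_force: [0.6, 0.1, -0.9]
opening: 0.0598
grasp_force: 0.0
```

Call:
carry_out(
  targets="0 0 0 -0.096 -0.0615 -0.887 0.4;0 0 0 -0.096 -0.0615 -0.887 0.4;0 0 0 -0.096 -0.0615 -0.887 0.4;0 0 0 -0.096 -0.0615 -0.887 0.4;0 0 0 -0.096 -0.0615 -0.887 0.4;0 0 0 -0.096 -0.0615 -0.887 0.4;0 0 0 -0.096 -0.0615 -0.887 0.4;0 0 0 -0.096 -0.0615 -0.887 0.4",
)

```text
time: 9.53
ee_pos: [0.2924, -0.5042, 0.4008]
tcp_rot: [180.0, 0.0, 60.2]
wrist_force: [-0.3, -0.9, -0.0]
opening: 0.0601
grasp_force: 0.0
```

```bash
python3 - <<'E'
from h import *
o=monitor.get_obs();print(o["ee_pos"],o["tcp_rot"],o["q"],go([.462,-.194,.29],55.8))
E
```

```text
[ 0.29238865 -0.50418469  0.40083936] [1.79958287e+02 3.98805947e-02 6.02370502e+01] [-5.98869422e+01  9.46592657e+00  1.45976196e+01  9.50755987e+01
 -1.35597290e-02  5.98759865e+01] (array([ 8.839, -0.171,  2.765]), array([0.008, 0.007, 0.774]))
```

Call:
carry_out(
  targets="0.737 -0.014 0.231 0 0 0.065 0.4;0.737 -0.014 0.231 0 0 0.065 0.4;0.737 -0.014 0.231 0 0 0.065 0.4;0.737 -0.014 0.231 0 0 0.065 0.4;0.737 -0.014 0.231 0 0 0.065 0.4;0.737 -0.014 0.231 0 0 0.065 0.4;0.737 -0.014 0.231 0 0 0.065 0.4;0.737 -0.014 0.231 0 0 0.065 0.4",
)

```text
time: 10.2
ee_pos: [0.4115, -0.2991, 0.3265]
tcp_rot: [180.0, 0.0, 57.0]
wrist_force: [0.4, -0.6, -0.4]
opening: 0.0602
grasp_force: 0.0
```

Call:
carry_out(
  targets="0.737 -0.014 0.231 0 0 0.065 0.4;0.737 -0.014 0.231 0 0 0.065 0.4;0.737 -0.014 0.231 0 0 0.065 0.4;0.737 -0.014 0.231 0 0 0.065 0.4;0 0 0 0 0 0 0.4;0 0 0 0 0 0 0.4;0 0 0 0 0 0 0.4;0 0 0 0 0 0 0.4",
)

```text
time: 10.87
ee_pos: [0.4742, -0.2017, 0.2903]
tcp_rot: [179.9, 0.0, 55.5]
wrist_force: [0.8, -0.1, -0.6]
opening: 0.0596
grasp_force: 0.0
```

```bash
cat >> h.py <<'E'
import pickle
def look(name,cam="wrist"):
    o=monitor.get_obs(); c=get_calibration(cam); im=camera(cam); cv2.imwrite(f"pics/{name}.png",im[:,:,::-1])
    pickle.dump((o,c,im),open(name+".pkl","wb")); print(round(o["time"],2),o["ee_pos"].round(4),o["tcp_rot"].round(2)); return o,c,im
def cap_at(im,c,x,y,dz=0,sp=.012):
    q,s=fit_circ(im,c,x,y,.0095+dz,.0295,span=sp); e,w,t=fit_ears(im,c,*q,ztop=.0255+dz)
    print("flange",q.round(4),round(s,1),"ears",e.round(4),round(w,1),round(t)); return (q+e)/2,w
E
python3 - <<'E'
from h import *
o,c,im=look("w3")
q,w=cap_at(im,c,.462,-.194); print(go([*q,.187],w,o))
for p in [(.5235,-.279),(.607,-.240)]: cap_at(im,c,*p)
E
```

```text
10.87 [ 0.4742 -0.2017  0.2903] [1.7994e+02 2.0000e-02 5.5470e+01]
flange [ 0.4621 -0.1942] 33.2 ears [ 0.462  -0.1949] 55.8 167
(array([-0.023, -0.352,  2.583]), array([ 0.01 ,  0.004, -0.054]))
flange [ 0.5249 -0.2796] 22.4 ears [ 0.5233 -0.2786] 173.1 194
flange [ 0.6069 -0.2399] 30.0 ears [ 0.607  -0.2404] 120.0 243
```

View pics/w3.png

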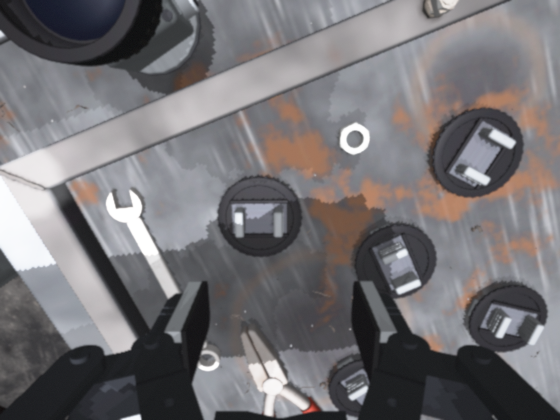

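Call:
carry_out(
  targets="0 -0.07 0.5 0 0 -0.01 0.4;0 -0.07 0.5 0 0 -0.01 0.4;0 -0.07 0.5 0 0 -0.01 0.4;0 -0.07 0.5 0 0 -0.01 0.4;0 -0.07 0.3 0 0 -0.01 0.4;0 0 0.2 0 0 0 0.4;0 0 0.08 0 0 0 0.4;0 0 0 0 0 0 0.4",
)

```text
time: 11.58
ee_pos: [0.4629, -0.1935, 0.1867]
tcp_rot: [180.0, 0.0, 55.8]
wrist_force: [0.8, 0.2, 0.2]
opening: 0.0597
grasp_force: 0.0
```

Call:
carry_out(
  newtons=30,
  targets="0 0 0 0 0 0 0;0 0 0 0 0 0 -0.3;0 0 0 0 0 0 -0.6;0 0 0 0 0 0 -0.6;0 0 0 0 0 0 -0.6;0 0 0 0 0 0 -0.6;0 0 0 0 0 0 -0.6;0 0 0 0 0 0 -0.6",
)

```text
time: 12.25
ee_pos: [0.4633, -0.1934, 0.1883]
tcp_rot: [179.9, -0.0, 55.8]
wrist_force: [-2.5, 1.7, 7.7]
opening: 0.0194
grasp_force: 29.8
```

```bash
python3 - <<'E'
from h import *
o,c,im=look("w4"); print(o["wrist_force"],o["opening"],o["grasp_force"])
cv2.imwrite("pics/w4c.png",cv2.resize(im[180:420,120:440],(800,600))[:,:,::-1])
E
```

```text
12.25 [ 0.4633 -0.1934  0.1883] [179.85  -0.    55.79]
[-2.48021153  1.69907462  7.69030374] 0.019442682198361923 29.77079540491104
```

View pics/w4c.png

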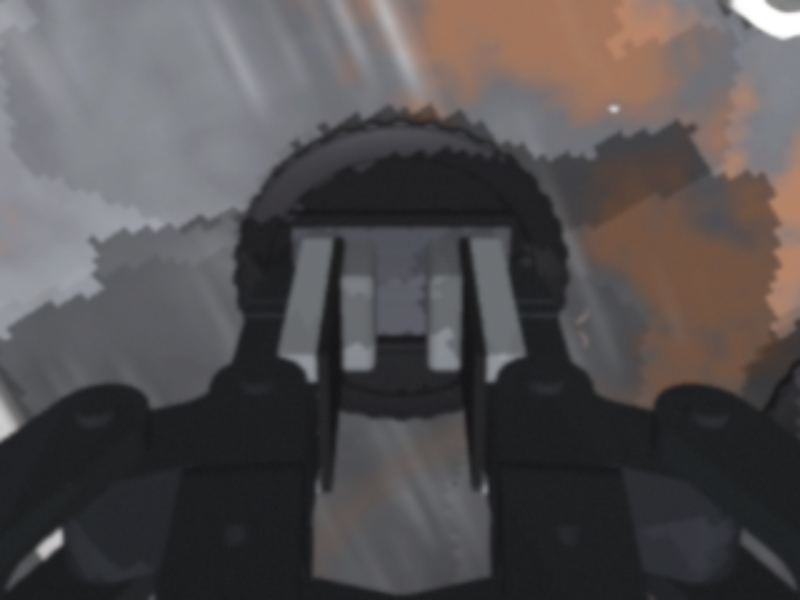

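```bash
cat >> h.py <<'E'
def held(im,c,o,h,x0=0,half=75,free_y=False):
    """held cap's centre in tool x,y from front arc of flange; h = TCP height above cap origin"""
    g=gray(im); R=Ro.from_euler('xyz',[180,0,o["tcp_rot"][2]],degrees=True)
    t=np.radians(np.linspace(-half,half,100))
    def P(p,r): return R.apply(np.c_[p[0]+r*np.cos(t),p[1]+r*np.sin(t),0*t+h-.0095])+o["ee_pos"]
    f=lambda p:-np.mean(np.clip(samp(g,c,P(p,.0307))-samp(g,c,P(p,.0283)),-30,30))
    r=differential_evolution(f,[(x0-.006,x0+.006),(-.005,.005)],seed=1,tol=1e-6); return r.x.round(4),-r.fun
E
python3 - <<'E'
from h import *
o,c,im=pickle.load(open("w4.pkl","rb"))
for h in (.186,.188,.190): print(held(im,c,o,h))
E
```

```text
(array([0.0004, 0.0003]), np.float64(29.93095186027102))
(array([0.0002, 0.0002]), np.float64(29.935327463865832))
(array([-0.0004,  0.0004]), np.float64(29.941464737443486))
```

Call:
carry_out(
  targets="0 0 -0.3 0 0 0 -0.6;0 0 -0.5 0 0 0 -0.6;0 0 -0.8 0 0 0 -0.6;0 0 -0.8 0 0 0 -0.6;0 0 -0.8 0 0 0 -0.6;0 0 -0.8 0 0 0 -0.6;0 0 -0.5 0 0 0 -0.6;0 0 -0.5 0 0 0 -0.6",
)

```text
time: 12.97
ee_pos: [0.4626, -0.1929, 0.3897]
tcp_rot: [179.8, -0.0, 55.8]
wrist_force: [-0.8, -0.0, -0.0]
opening: 0.0194
grasp_force: 30.1
```

```bash
python3 - <<'E'
from h import *
o=monitor.get_obs(); print(go([.475-.07*np.cos(.974),-.056-.07*np.sin(.974),.40],55.8))
E
```

```text
(array([ 1.255, -1.668, -0.263]), array([ 0.028, -0.002, -0.001]))
```

Call:
carry_out(
  targets="0.25 -0.334 -0.053 0 0 0 -0.6;0.25 -0.334 -0.053 0 0 0 -0.6;0.25 -0.334 -0.053 0 0 0 -0.6;0.25 -0.334 -0.053 0 0 0 -0.6;0.25 -0.334 -0.053 0 0 0 -0.6;0 0 0 0 0 0 -0.6;0 0 0 0 0 0 -0.6;0 0 0 0 0 0 -0.6",
)

```text
time: 13.63
ee_pos: [0.4358, -0.1143, 0.3977]
tcp_rot: [179.9, 0.0, 55.8]
wrist_force: [0.3, -0.3, -1.3]
opening: 0.0192
grasp_force: 30.1
```

```bash
sed -i 's/-30,30))/-90,90))/' h.py; cat >> h.py <<'E'
def rim(im,c,x,y,sp=.02):
    for z,r,s in ((.108,.031,1),(.108,.0255,-1),(.108,.0255,1)):
        q,t=fit_circ(im,c,x,y,z,r,sign=s,span=sp); print("rim",r,s,q.round(4),round(t,1))
E
python3 - <<'E'
from h import *
o,c,im=look("w5"); rim(im,c,.475,-.056)
for h in (.186,.188,.190): print(held(im,c,o,h))
E
```

```text
13.63 [ 0.4358 -0.1143  0.3977] [1.7993e+02 1.0000e-02 5.5810e+01]
rim 0.031 1 [ 0.4789 -0.0557] 36.2
rim 0.0255 -1 [ 0.4556 -0.0538] 2.8
rim 0.0255 1 [ 0.479  -0.0555] 28.6
(array([-0.0005,  0.0003]), np.float64(53.78791348169031))
(array([-0.0011,  0.0002]), np.float64(54.13968528284927))
(array([-0.0017,  0.0002]), np.float64(53.708989652308716))
```

View pics/w5.png

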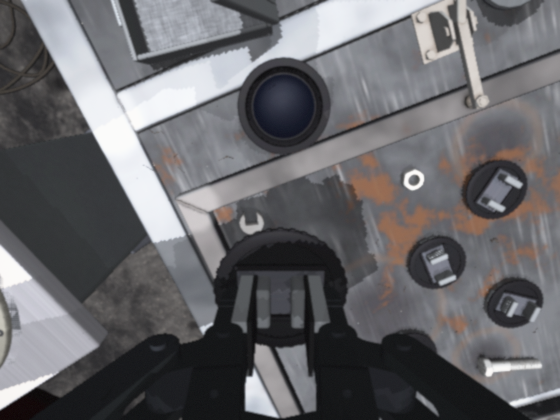

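```bash
python3 - <<'E'
from h import *
print(go([.4797,-.0546,.315],55.8))
E
```

```text
(array([1.856, 0.063, 2.061]), array([ 0.007,  0.003, -0.003]))
```

Call:
carry_out(
  targets="0.4 0 0.3 0 0 0 -0.6;0.4 0 0.3 0 0 0 -0.6;0.4 0 0.3 0 0 0 -0.6;0.4 0.06 0.3 0 0 0 -0.6;0.256 0 0.3 0 0 0 -0.6;0 0 0.3 0 0 0 -0.6;0 0 0.26 0 0 0 -0.6;0 0 0 0 0 0 -0.6",
)

```text
time: 14.35
ee_pos: [0.4788, -0.0546, 0.3122]
tcp_rot: [-179.8, 0.1, 55.8]
wrist_force: [0.2, 0.3, -0.3]
opening: 0.0192
grasp_force: 32.9
```

```bash
python3 - <<'E'
from h import *
o,c,im=look("w6"); print(go([.4797,-.0546,.288],55.8,o), o["wrist_force"])
E
```

```text
14.35 [ 0.4788 -0.0546  0.3122] [-1.7984e+02  1.3000e-01  5.5770e+01]
(array([0.015, 0.019, 0.606]), array([-0.028,  0.022, -0.005])) [ 0.16536276  0.28355996 -0.26253016]
```

Call:
carry_out(
  targets="0.015 0.019 0.1 0 0 0 -0.6;0 0 0.1 0 0 0 -0.6;0 0 0.1 0 0 0 -0.6;0 0 0 0 0 0 -0.6;0 0 0 0 0 0 -0.6;0 0 0 0 0 0 -0.6;0 0 0 0 0 0 -0.6;0 0 0 0 0 0 -0.6",
)

```text
time: 15.07
ee_pos: [0.4805, -0.0541, 0.303]
tcp_rot: [180.0, 0.0, 55.8]
wrist_force: [0.4, 0.4, -0.2]
opening: 0.0189
grasp_force: 32.9
```

```bash
python3 - <<'E'
from h import *
o,c,im=look("w7"); print(go([.4797,-.0546,.288],55.8,o), o["wrist_force"]); print(held(im,c,o,.188))
E
```

```text
15.07 [ 0.4805 -0.0541  0.303 ] [1.7997e+02 1.0000e-02 5.5800e+01]
(array([-0.021, -0.009,  0.374]), array([ 0.006,  0.002, -0.001])) [ 0.37567897  0.36121489 -0.20993381]
(array([0.001 , 0.0001]), np.float64(25.27996495423825))
```

Call:
carry_out(
  targets="-0.02 -0.009 0.06 0 0 0 -0.6;0 0 0.06 0 0 0 -0.6;0 0 0.06 0 0 0 -0.6;0 0 0.06 0 0 0 -0.6;0 0 0.06 0 0 0 -0.6;0 0 0.03 0 0 0 -0.6;0 0 0 0 0 0 -0.6;0 0 0 0 0 0 -0.6",
)

```text
time: 15.78
ee_pos: [0.4797, -0.0546, 0.2895]
tcp_rot: [180.0, 0.0, 55.8]
wrist_force: [-0.2, 0.2, -0.1]
opening: 0.0189
grasp_force: 32.9
```

Call:
carry_out(
  targets="0 0 0.02 0 0 0 -0.6;0 0 0.02 0 0 0 -0.6;0 0 0 0 0 0 -0.6;0 0 0 0 0 0 -0.6;0 0 0 0 0 0 -0.6;0 0 0 0 0 0 -0.6;0 0 0 0 0 0 -0.6;0 0 0 0 0 0 -0.6",
)

```text
time: 16.45
ee_pos: [0.4797, -0.0546, 0.2887]
tcp_rot: [179.9, -0.0, 55.8]
wrist_force: [-1.4, -0.8, 5.7]
opening: 0.0191
grasp_force: 33.8
```

Call:
carry_out(
  targets="0 0 0 0 0 0 -0.4;0 0 0 0 0 0 -0.2;0 0 0 0 0 0 0.1;0 0 0 0 0 0 0.3;0 0 0 0 0 0 0.3;0 0 0 0 0 0 0.3;0 0 0 0 0 0 0.3;0 0 -0.1 0 0 0 0.3",
)

```text
time: 17.12
ee_pos: [0.4795, -0.0546, 0.2914]
tcp_rot: [-180.0, 0.1, 55.8]
wrist_force: [0.6, 0.6, -0.6]
opening: 0.0552
grasp_force: 0.0
```

Call:
carry_out(
  targets="0 0 -0.3 0 0 0 0.3;0 0 -0.6 0 0 0 0.3;-0.4 0 -0.6 0 0 0 0.3;-0.5 0 -0.6 0 0 0 0.3;-0.5 0 -0.3 0 0 0 0.3;-0.3 0 0 0 0 0 0.3;0 0 0 0 0 0 0.3;0 0 0 0 0 0 0.3",
)

```text
time: 17.78
ee_pos: [0.4413, -0.111, 0.3878]
tcp_rot: [180.0, 0.0, 55.7]
wrist_force: [1.0, 0.1, 0.6]
opening: 0.0553
grasp_force: 0.0
```

```bash
python3 - <<'E'
from h import *
o,c,im=look("w8"); cap_at(im,c,.479,-.0556,dz=.1003); rim(im,c,.479,-.0556)
u,v=proj(c,[.479,-.0556,.11])[0].astype(int); print(u,v)
u=min(max(u,90),470);v=max(v,70); cv2.imwrite("pics/w8c.png",cv2.resize(im[v-70:v+70,u-90:u+90],(720,560),interpolation=cv2.INTER_CUBIC)[:,:,::-1])
E
```

```text
17.78 [ 0.4413 -0.111   0.3878] [179.99   0.    55.71]
flange [ 0.479  -0.0557] 33.7 ears [ 0.4792 -0.0557] 55.7 185
rim 0.031 1 [ 0.4791 -0.0556] 37.9
rim 0.0255 -1 [ 0.485  -0.0447] 11.4
rim 0.0255 1 [ 0.4888 -0.0638] 10.8
279 117
```

View pics/w8c.png

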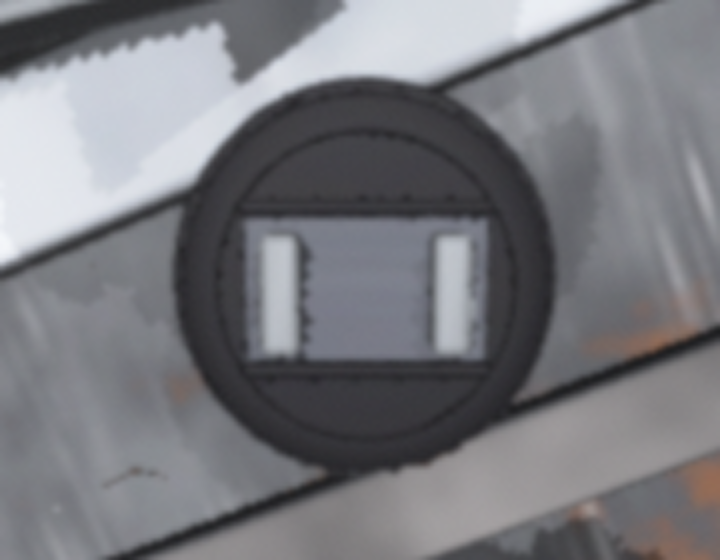

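```bash
python3 - <<'E'
from h import *
print(go([.607,-.240,.30],119.6))
E
```

```text
(array([-0.344,  5.241,  2.181]), array([-6.0000e-03, -0.0000e+00, -1.1143e+01]))
```

Call:
carry_out(
  targets="-0.043 0.655 0.2725 0 0 0 0.4;-0.043 0.655 0.2725 0 0 0 0.4;-0.043 0.655 0.2725 0 0 0 0.4;-0.043 0.655 0.2725 0 0 0 0.4;-0.043 0.655 0.2725 0 0 0 0.4;-0.043 0.655 0.2725 0 0 0 0.4;-0.043 0.655 0.2725 0 0 0 0.4;-0.043 0.655 0.2725 0 0 0 0.4",
)

```text
time: 18.5
ee_pos: [0.6084, -0.2398, 0.2986]
tcp_rot: [-179.9, 0.0, 55.8]
wrist_force: [-0.2, -0.4, 1.2]
opening: 0.06
grasp_force: 0.0
```

Call:
carry_out(
  targets="0 0 0 0 0 -0.93 0.4;0 0 0 0 0 -0.93 0.4;0 0 0 0 0 -0.93 0.4;0 0 0 0 0 -0.93 0.4;0 0 0 0 0 -0.93 0.4;0 0 0 0 0 -0.93 0.4;0 0 0 0 0 -0.93 0.4;0 0 0 0 0 -0.93 0.4",
)

```text
time: 19.17
ee_pos: [0.6075, -0.239, 0.2993]
tcp_rot: [-179.9, -0.0, 98.7]
wrist_force: [0.8, -0.7, -0.3]
opening: 0.0596
grasp_force: 0.0
```

Call:
carry_out(
  targets="0 0 0 0 0 -0.93 0.4;0 0 0 0 0 -0.93 0.4;0 0 0 0 0 -0.93 0.4;0 0 0 0 0 -0.93 0.4;0 0 0 0 0 0 0.4;0 0 0 0 0 0 0.4;0 0 0 0 0 0 0.4;0 0 0 0 0 0 0.4",
)

```text
time: 19.83
ee_pos: [0.6072, -0.2397, 0.3004]
tcp_rot: [-180.0, -0.0, 119.6]
wrist_force: [0.4, 0.8, -0.2]
opening: 0.0599
grasp_force: 0.0
```

```bash
python3 - <<'E'
from h import *
o,c,im=look("w9"); q,w=cap_at(im,c,.607,-.240); print(go([*q,.190],w,o))
cap_at(im,c,.5235,-.279)
E
```

```text
19.83 [ 0.6072 -0.2397  0.3004] [-1.7997e+02 -1.0000e-02  1.1963e+02]
flange [ 0.607  -0.2402] 32.1 ears [ 0.6074 -0.2405] 118.9 159
(array([-0.014, -0.006,  2.76 ]), array([-0.005, -0.001,  0.132]))
flange [ 0.5237 -0.2794] 26.4 ears [ 0.5245 -0.2792] 169.8 133
```

Call:
carry_out(
  targets="-0.014 0 0.5 0 0 0.04 0.4;0 0 0.5 0 0 0 0.4;0 0 0.5 0 0 0 0.4;0 0 0.5 0 0 0 0.4;0 0 0.4 0 0 0 0.4;0 0 0.25 0 0 0 0.4;0 0 0.1 0 0 0 0.4;0 0 0 0 0 0 0.4",
)

```text
time: 20.55
ee_pos: [0.6072, -0.2405, 0.1901]
tcp_rot: [-179.9, -0.0, 119.5]
wrist_force: [-0.0, -0.1, -0.6]
opening: 0.0602
grasp_force: 0.0
```

Call:
carry_out(
  newtons=30,
  targets="0 0 0 0 0 0 0;0 0 0 0 0 0 -0.3;0 0 0 0 0 0 -0.6;0 0 0 0 0 0 -0.6;0 0 0 0 0 0 -0.6;0 0 0 0 0 0 -0.6;0 0 0 0 0 0 -0.6;0 0 0 0 0 0 -0.6",
)

```text
time: 21.22
ee_pos: [0.6077, -0.2407, 0.1929]
tcp_rot: [179.9, 0.1, 119.5]
wrist_force: [-1.4, 0.4, 7.0]
opening: 0.0188
grasp_force: 30.0
```

Call:
carry_out(
  targets="0 0 -0.3 0 0 0 -0.6;0 0 -0.6 0 0 0 -0.6;0 0 -0.8 0 0 0 -0.6;0 0 -0.8 0 0 0 -0.6;0 0 -0.8 0 0 0 -0.6;0 0 -0.8 0 0 0 -0.6;0 0 -0.7 0 0 0 -0.6;0 0 -0.45 0 0 0 -0.6",
)

```text
time: 21.88
ee_pos: [0.6068, -0.2402, 0.4057]
tcp_rot: [179.8, 0.2, 119.5]
wrist_force: [0.5, -0.2, -0.0]
opening: 0.0189
grasp_force: 29.7
```

Call:
carry_out(
  targets="0.39 0.53 0 0 0 0 -0.6;0.39 0.53 0 0 0 0 -0.6;0.39 0.53 0 0 0 0 -0.6;0.39 0.53 0 0 0 0 -0.6;0.39 0.53 0 0 0 0 -0.6;0 0 0 0 0 0 -0.6;0 0 0 0 0 0 -0.6;0 0 0 0 0 0 -0.6",
)

```text
time: 22.55
ee_pos: [0.6609, -0.1205, 0.4015]
tcp_rot: [-180.0, 0.1, 119.5]
wrist_force: [0.3, -0.4, -0.3]
opening: 0.0187
grasp_force: 29.7
```

```bash
python3 - <<'E'
from h import *
o,c,im=look("w10"); rim(im,c,.695,-.073,.025)
for h in (.188,.190,.192): print(held(im,c,o,h))
E
```

```text
22.55 [ 0.6609 -0.1205  0.4015] [-1.8000e+02  5.0000e-02  1.1952e+02]
rim 0.031 1 [ 0.6953 -0.073 ] 28.4
rim 0.0255 -1 [ 0.6815 -0.0675] 8.1
rim 0.0255 1 [ 0.6974 -0.0732] 20.4
(array([ 0.0023, -0.0002]), np.float64(60.6637894459086))
(array([ 0.0017, -0.0001]), np.float64(61.41923670021139))
(array([ 0.0012, -0.0001]), np.float64(61.62614637089255))
```

View pics/w10.png

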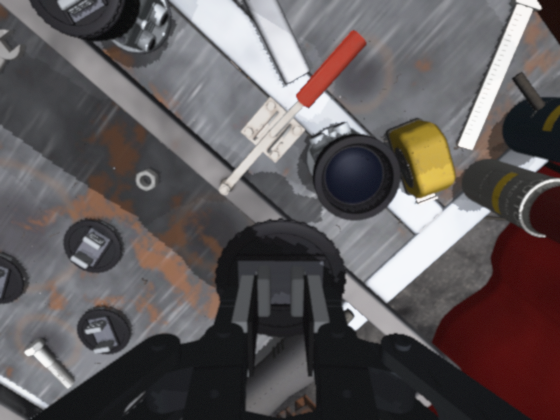

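Call:
carry_out(
  targets="-0.08 0.33 0 0 0 0 -0.6;-0.08 0.33 0 0 0 0 -0.6;-0.08 0.33 0 0 0 0 -0.6;0 0 0 0 0 0 -0.6;0 0 0 0 0 0 -0.6;0 0 0 0 0 0 -0.6;0 0 0 0 0 0 -0.6;0 0 0 0 0 0 -0.6",
)

```text
time: 23.27
ee_pos: [0.6997, -0.1097, 0.4013]
tcp_rot: [180.0, 0.0, 119.5]
wrist_force: [-0.3, -0.2, -1.8]
opening: 0.0188
grasp_force: 29.7
```

```bash
python3 - <<'E'
from h import *
o,c,im=look("w11"); rim(im,c,.695,-.073,.01)
for h in (.188,.190,.192): print(held(im,c,o,h))
u,v=proj(c,[.696,-.073,.108])[0].astype(int); print(u,v)
d=im.copy()
for p,col in (((.6953,-.073),(255,0,0)),((.6974,-.0732),(0,255,0))):
  for r in (.031,.0255):
    cv2.polylines(d,[(proj(c,circ(*p,.108,r))*16).astype(int)],True,col,1,cv2.LINE_AA,4)
a=np.hstack([x[max(v-80,0):v+80,u-80:u+80] for x in (im,d)]); cv2.imwrite("pics/w11c.png",cv2.resize(a,(800,400*a.shape[0]//160),interpolation=cv2.INTER_CUBIC)[:,:,::-1])
E
```

```text
23.27 [ 0.6997 -0.1097  0.4013] [1.7999e+02 4.0000e-02 1.1947e+02]
rim 0.031 1 [ 0.6962 -0.0729] 38.8
rim 0.0255 -1 [ 0.705  -0.0663] 3.3
rim 0.0255 1 [ 0.6971 -0.0729] 21.0
(array([ 0.0025, -0.0002]), np.float64(65.0687933942759))
(array([ 0.0019, -0.0002]), np.float64(66.00377312435576))
(array([ 0.0013, -0.0002]), np.float64(66.32906029530868))
301 164
```

View pics/w11c.png

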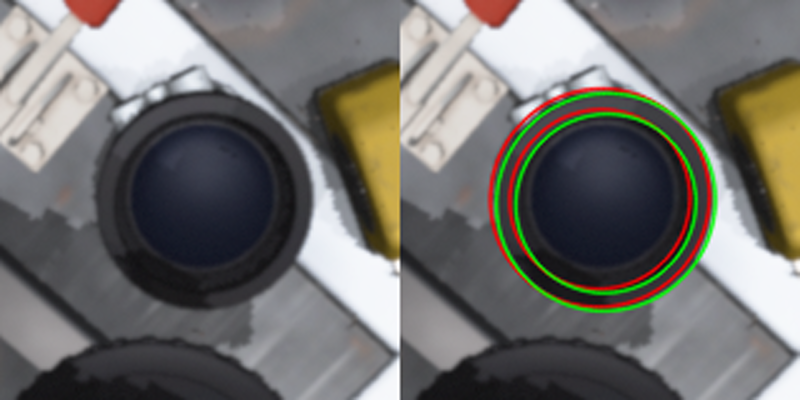

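```bash
python3 - <<'E'
from h import *
for n,p in (("w5",(.479,-.0556)),("w10",(.6967,-.073)),("w11",(.6967,-.073))):
    o,c,im=pickle.load(open(n+".pkl","rb"))
    for z,r in ((.108,.0305),(.108,.030),(.105,.031),(.102,.031),(.108,.0225)): 
        print(n,z,r,[v.round(4) if i==0 else round(v,1) for i,v in enumerate(fit_circ(im,c,*p,z,r,span=.008))])
    print([held(im,c,o,h) for h in (.190,.194)])
o=monitor.get_obs(); R=np.array([-.492,.870])
q=np.array([.6967,-.073])-R*.0012; print(q,go([*q,.315],119.5))
E
```

```text
w5 0.108 0.0305 [array([ 0.4789, -0.0561]), np.float64(35.0)]
w5 0.108 0.03 [array([ 0.4789, -0.0562]), np.float64(29.9)]
w5 0.105 0.031 [array([ 0.4788, -0.0562]), np.float64(35.5)]
w5 0.102 0.031 [array([ 0.4787, -0.0562]), np.float64(33.3)]
w5 0.108 0.0225 [array([ 0.4794, -0.0514]), np.float64(16.4)]
[(array([-0.0017,  0.0002]), np.float64(53.708989652308716)), (array([-0.0031,  0.0003]), np.float64(52.11208114270246))]
w10 0.108 0.0305 [array([ 0.6951, -0.073 ]), np.float64(24.8)]
w10 0.108 0.03 [array([ 0.6931, -0.0726]), np.float64(26.4)]
w10 0.105 0.031 [array([ 0.6959, -0.0733]), np.float64(26.2)]
w10 0.102 0.031 [array([ 0.695 , -0.0733]), np.float64(24.6)]
w10 0.108 0.0225 [array([ 0.7047, -0.0791]), np.float64(15.4)]
[(array([ 0.0017, -0.0001]), np.float64(61.41923670021139)), (array([ 0.0005, -0.0001]), np.float64(61.30008357484473))]
w11 0.108 0.0305 [array([ 0.6961, -0.0732]), np.float64(36.9)]
w11 0.108 0.03 [array([ 0.6959, -0.0733]), np.float64(32.4)]
w11 0.105 0.031 [array([ 0.6966, -0.0735]), np.float64(37.6)]
w11 0.102 0.031 [array([ 0.6968, -0.0741]), np.float64(35.3)]
w11 0.108 0.0225 [array([ 0.7036, -0.0661]), np.float64(14.4)]
[(array([ 0.0019, -0.0002]), np.float64(66.00377312435576)), (array([ 0.0007, -0.0002]), np.float64(66.24877658295787))]
[ 0.6972904 -0.074044 ] (array([0.806, 0.382, 2.158]), array([ 0.002,  0.007, -0.004]))
```

Call:
carry_out(
  targets="0.2 0.095 0.3 0 0 0 -0.6;0.2 0.095 0.3 0 0 0 -0.6;0.2 0.095 0.3 0 0 0 -0.6;0.2 0.097 0.3 0 0 0 -0.6;0 0 0.3 0 0 0 -0.6;0 0 0.3 0 0 0 -0.6;0 0 0.3 0 0 0 -0.6;0 0 0 0 0 0 -0.6",
)

```text
time: 23.98
ee_pos: [0.6973, -0.0738, 0.3143]
tcp_rot: [-179.8, -0.1, 119.5]
wrist_force: [-0.6, 0.3, -0.5]
opening: 0.0189
grasp_force: 29.7
```

Call:
carry_out(
  targets="0 0 0.1 0 0 0 -0.6;0 0 0.1 0 0 0 -0.6;0 0 0 0 0 0 -0.6;0 0 0 0 0 0 -0.6;0 0 0 0 0 0 -0.6;0 0 0 0 0 0 -0.6;0 0 0 0 0 0 -0.6;0 0 0 0 0 0 -0.6",
)

```text
time: 24.65
ee_pos: [0.6979, -0.0739, 0.309]
tcp_rot: [-180.0, 0.0, 119.5]
wrist_force: [1.3, 0.4, -0.2]
opening: 0.0187
grasp_force: 29.7
```

```bash
python3 - <<'E'
from h import *
o=monitor.get_obs(); print(o["ee_pos"],go([.6973,-.0740,.291],119.5))
E
```

```text
[ 0.6979161  -0.07391248  0.30895142] (array([ 0.006, -0.014,  0.449]), array([-0.   ,  0.005,  0.001]))
```

Call:
carry_out(
  targets="0.006 -0.014 0.05 0 0 0 -0.6;0 0 0.05 0 0 0 -0.6;0 0 0.05 0 0 0 -0.6;0 0 0.05 0 0 0 -0.6;0 0 0.05 0 0 0 -0.6;0 0 0.05 0 0 0 -0.6;0 0 0 0 0 0 -0.6;0 0 0 0 0 0 -0.6",
)

```text
time: 25.32
ee_pos: [0.6972, -0.074, 0.2966]
tcp_rot: [-180.0, 0.0, 119.5]
wrist_force: [0.9, 0.5, -1.2]
opening: 0.0188
grasp_force: 29.7
```

Call:
carry_out(
  targets="0 0 0.04 0 0 0 -0.6;0 0 0.04 0 0 0 -0.6;0 0 0.03 0 0 0 -0.6;0 0 0 0 0 0 -0.6;0 0 0 0 0 0 -0.6;0 0 0 0 0 0 -0.6;0 0 0 0 0 0 -0.6;0 0 0 0 0 0 -0.6",
)

```text
time: 25.98
ee_pos: [0.6972, -0.0739, 0.2932]
tcp_rot: [180.0, 0.1, 119.5]
wrist_force: [-2.3, 0.2, 5.7]
opening: 0.0189
grasp_force: 30.7
```

Call:
carry_out(
  targets="0 0 0 0 0 0 -0.4;0 0 0 0 0 0 -0.2;0 0 0 0 0 0 0.1;0 0 0 0 0 0 0.3;0 0 0 0 0 0 0.3;0 0 0 0 0 0 0.3;0 0 0 0 0 0 0.3;0 0 -0.1 0 0 0 0.3",
)

```text
time: 26.65
ee_pos: [0.6972, -0.074, 0.2955]
tcp_rot: [-179.9, -0.0, 119.5]
wrist_force: [0.7, -0.3, 0.1]
opening: 0.0557
grasp_force: 0.0
```

Call:
carry_out(
  targets="0 0 -0.3 0 0 0 0.3;0 0 -0.6 0 0 0 0.3;-0.2 -0.3 -0.6 0 0 0 0.3;-0.3 -0.3 -0.6 0 0 0 0.3;-0.3 -0.3 -0.3 0 0 0 0.3;-0.3 0 0 0 0 0 0.3;0 0 0 0 0 0 0.3;0 0 0 0 0 0 0.3",
)

```text
time: 27.32
ee_pos: [0.6876, -0.1302, 0.3928]
tcp_rot: [180.0, 0.0, 119.5]
wrist_force: [-0.7, 0.3, -0.3]
opening: 0.0554
grasp_force: 0.0
```

```bash
python3 - <<'E'
from h import *
o,c,im=look("w12"); cap_at(im,c,.6967,-.073,dz=.1003); rim(im,c,.6967,-.073,.01)
u,v=proj(c,[.6967,-.073,.11])[0].astype(int); print(u,v)
cv2.imwrite("pics/w12c.png",cv2.resize(im[max(v-70,0):v+70,max(u-90,0):u+90],None,fx=4,fy=4,interpolation=cv2.INTER_CUBIC)[:,:,::-1])
cap_at(im,c,.5235,-.279)
E
```

```text
27.32 [ 0.6876 -0.1302  0.3928] [1.7999e+02 3.0000e-02 1.1945e+02]
flange [ 0.6958 -0.0732] 24.7 ears [ 0.6963 -0.0721] 119.1 164
rim 0.031 1 [ 0.6963 -0.0735] 32.3
rim 0.0255 -1 [ 0.6931 -0.0737] 13.0
rim 0.0255 1 [ 0.6867 -0.0766] 17.2
334 150
flange [ 0.5266 -0.2739] 21.3 ears [ 0.5238 -0.2769] 174.6 134
```

View pics/w12c.png

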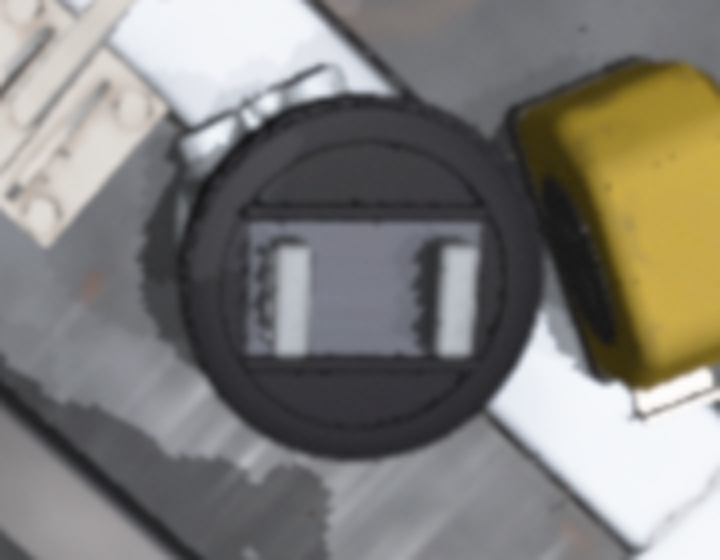

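```bash
python3 - <<'E'
from h import *
print(go([.572,-.371,.30],38))
E
```

```text
(array([-3.83 , -5.485,  2.307]), array([-6.0000e-03,  2.0000e-03,  1.4223e+01]))
```

Call:
carry_out(
  targets="-0.479 -0.686 0.288 0 0 0 0.4;-0.479 -0.686 0.288 0 0 0 0.4;-0.479 -0.686 0.288 0 0 0 0.4;-0.479 -0.686 0.288 0 0 0 0.4;-0.479 -0.686 0.288 0 0 0 0.4;-0.479 -0.686 0.288 0 0 0 0.4;-0.479 -0.686 0.288 0 0 0 0.4;-0.479 -0.686 0.288 0 0 0 0.4",
)

```text
time: 28.03
ee_pos: [0.5714, -0.3716, 0.2994]
tcp_rot: [-180.0, -0.0, 119.6]
wrist_force: [0.5, 0.0, -0.2]
opening: 0.0598
grasp_force: 0.0
```

Call:
carry_out(
  targets="0 0 0 0 0 0.95 0.4;0 0 0 0 0 0.95 0.4;0 0 0 0 0 0.95 0.4;0 0 0 0 0 0.95 0.4;0 0 0 0 0 0.95 0.4;0 0 0 0 0 0.95 0.4;0 0 0 0 0 0.95 0.4;0 0 0 0 0 0.95 0.4",
)

```text
time: 28.7
ee_pos: [0.5723, -0.3703, 0.2998]
tcp_rot: [-179.9, -0.0, 75.8]
wrist_force: [-0.5, 0.3, 0.0]
opening: 0.0599
grasp_force: 0.0
```

Call:
carry_out(
  targets="0 0 0 0 0 0.95 0.4;0 0 0 0 0 0.95 0.4;0 0 0 0 0 0.95 0.4;0 0 0 0 0 0.95 0.4;0 0 0 0 0 0.95 0.4;0 0 0 0 0 0.95 0.4;0 0 0 0 0 0.95 0.4;0 0 0 0 0 0 0.4",
)

```text
time: 29.37
ee_pos: [0.5723, -0.3704, 0.2998]
tcp_rot: [-180.0, 0.0, 37.7]
wrist_force: [-0.2, -0.8, -0.1]
opening: 0.0595
grasp_force: 0.0
```

Call:
carry_out(
  targets="0 0 0 0 0 0 0.4;0 0 0 0 0 0 0.4;0 0 0 0 0 0 0.4;0 0 0 0 0 0 0.4;0 0 0 0 0 0 0.4;0 0 0 0 0 0 0.4;0 0 0 0 0 0 0.4;0 0 0 0 0 0 0.4",
)

```text
time: 30.03
ee_pos: [0.5721, -0.3715, 0.3003]
tcp_rot: [180.0, 0.0, 37.9]
wrist_force: [-0.9, 0.1, 0.6]
opening: 0.0598
grasp_force: 0.0
```

```bash
python3 - <<'E'
from h import *
o,c,im=look("w13"); q,w=cap_at(im,c,.572,-.371); print(go([*q,.193],w,o))
cap_at(im,c,.4464,-.3659); cap_at(im,c,.5235,-.279)
E
```

```text
30.03 [ 0.5721 -0.3715  0.3003] [1.7998e+02 1.0000e-02 3.7870e+01]
flange [ 0.5719 -0.3709] 39.0 ears [ 0.5721 -0.3715] 41.2 160
(array([ 0.004, -0.007,  2.683]), array([ 0.004,  0.002, -0.573]))
flange [ 0.4466 -0.3657] 17.4 ears [ 0.4489 -0.3687] 139.3 29
flange [ 0.5247 -0.2788] 33.2 ears [ 0.5241 -0.2787] 171.4 234
```

Call:
carry_out(
  targets="0 0 0.5 0 0 -0.19 0.4;0 0 0.5 0 0 -0.19 0.4;0 0 0.5 0 0 -0.19 0.4;0 0 0.5 0 0 0 0.4;0 0 0.35 0 0 0 0.4;0 0 0.23 0 0 0 0.4;0 0 0.1 0 0 0 0.4;0 0 0 0 0 0 0.4",
)

```text
time: 30.75
ee_pos: [0.5719, -0.3715, 0.1924]
tcp_rot: [-180.0, 0.0, 41.1]
wrist_force: [0.8, -0.2, 0.3]
opening: 0.0598
grasp_force: 0.0
```

Call:
carry_out(
  newtons=30,
  targets="0 0 0 0 0 0 0;0 0 0 0 0 0 -0.3;0 0 0 0 0 0 -0.6;0 0 0 0 0 0 -0.6;0 0 0 0 0 0 -0.6;0 0 0 0 0 0 -0.6;0 0 0 0 0 0 -0.6;0 0 0 0 0 0 -0.6",
)

```text
time: 31.42
ee_pos: [0.5724, -0.3717, 0.1953]
tcp_rot: [179.8, -0.0, 41.1]
wrist_force: [-1.6, 1.4, 6.2]
opening: 0.0187
grasp_force: 29.7
```

Call:
carry_out(
  targets="0 0 -0.3 0 0 0 -0.6;0 0 -0.6 0 0 0 -0.6;0 0 -0.8 0 0 0 -0.6;0 0 -0.8 0 0 0 -0.6;0 0 -0.8 0 0 0 -0.6;0 0 -0.8 0 0 0 -0.6;0 0 -0.7 0 0 0 -0.6;0 0 -0.4 0 0 0 -0.6",
)

```text
time: 32.08
ee_pos: [0.5716, -0.3711, 0.4066]
tcp_rot: [179.7, -0.1, 41.1]
wrist_force: [0.8, -1.4, 0.8]
opening: 0.0185
grasp_force: 29.7
```

Call:
carry_out(
  targets="0.581 -0.568 0 0 0 0 -0.6;0.581 -0.568 0 0 0 0 -0.6;0.581 -0.568 0 0 0 0 -0.6;0.581 -0.568 0 0 0 0 -0.6;0.581 -0.568 0 0 0 0 -0.6;0.581 -0.568 0 0 0 0 -0.6;0.581 -0.568 0 0 0 0 -0.6;0.581 -0.568 0 0 0 0 -0.6",
)

```text
time: 32.75
ee_pos: [0.5921, -0.1107, 0.4024]
tcp_rot: [179.9, -0.0, 41.1]
wrist_force: [0.2, -0.4, 0.0]
opening: 0.0187
grasp_force: 29.8
```

Call:
carry_out(
  targets="0.581 -0.568 0 0 0 0 -0.6;0.581 -0.568 0 0 0 0 -0.6;0.581 -0.568 0 0 0 0 -0.6;0.581 -0.568 0 0 0 0 -0.6;0.581 -0.568 0 0 0 0 -0.6;0.581 -0.568 0 0 0 0 -0.6;0.581 -0.568 0 0 0 0 -0.6;0.581 -0.568 0 0 0 0 -0.6",
)

```text
time: 33.42
ee_pos: [0.6126, 0.1485, 0.4023]
tcp_rot: [179.9, -0.1, 41.1]
wrist_force: [0.1, -0.3, -0.3]
opening: 0.0186
grasp_force: 29.8
```

Call:
carry_out(
  targets="0 0 0 0 0 0 -0.6;0 0 0 0 0 0 -0.6;0 0 0 0 0 0 -0.6;0 0 0 0 0 0 -0.6;0 0 0 0 0 0 -0.6;0 0 0 0 0 0 -0.6;0 0 0 0 0 0 -0.6;0 0 0 0 0 0 -0.6",
)

```text
time: 34.08
ee_pos: [0.6131, 0.1464, 0.401]
tcp_rot: [180.0, 0.0, 41.1]
wrist_force: [-0.8, 0.2, -1.5]
opening: 0.0181
grasp_force: 29.8
```

```bash
python3 - <<'E'
from h import *
o,c,im=look("w14"); rim(im,c,.668,.193,.025)
for h in (.190,.193,.196): print(held(im,c,o,h))
u,v=proj(c,[.668,.193,.108])[0]; print(u,v)
E
```

```text
34.08 [0.6131 0.1464 0.401 ] [1.7998e+02 1.0000e-02 4.1080e+01]
rim 0.031 1 [0.6693 0.1988] 38.6
rim 0.0255 -1 [0.6919 0.1749] 6.2
rim 0.0255 1 [0.669  0.1982] 34.9
(array([ 0.0019, -0.0004]), np.float64(68.09573901218893))
(array([ 0.001 , -0.0001]), np.float64(67.54856444430943))
(array([ 0.0001, -0.    ]), np.float64(66.16951714793476))
281.08847137029755 108.77836931227488
```

```bash
python3 - <<'E'
from h import *
print(go([.669,.1983,.313],41.1))
E
```

```text
(array([ 1.905, -0.057,  2.198]), array([ 0.004,  0.002, -0.002]))
```

Call:
carry_out(
  targets="0.38 -0.01 0.25 0 0 0 -0.6;0.38 -0.01 0.25 0 0 0 -0.6;0.38 -0.01 0.25 0 0 0 -0.6;0.38 -0.01 0.25 0 0 0 -0.6;0.385 -0.01 0.3 0 0 0 -0.6;0 0 0.3 0 0 0 -0.6;0 0 0.3 0 0 0 -0.6;0 0 0.3 0 0 0 -0.6",
)

```text
time: 34.8
ee_pos: [0.6693, 0.1987, 0.3118]
tcp_rot: [180.0, 0.0, 41.1]
wrist_force: [-0.1, -0.3, 0.1]
opening: 0.0186
grasp_force: 29.8
```

Call:
carry_out(
  targets="0 0 0 0 0 0 -0.6;0 0 0 0 0 0 -0.6;0 0 0 0 0 0 -0.6;0 0 0 0 0 0 -0.6;0 0 0 0 0 0 -0.6;0 0 0 0 0 0 -0.6;0 0 0 0 0 0 -0.6;0 0 0 0 0 0 -0.6",
)

```text
time: 35.47
ee_pos: [0.6692, 0.1985, 0.3131]
tcp_rot: [180.0, -0.0, 41.1]
wrist_force: [0.0, -0.7, -0.9]
opening: 0.0185
grasp_force: 29.8
```

```bash
python3 - <<'E'
from h import *
o=monitor.get_obs(); print(o["ee_pos"],o["grasp_force"],go([.669,.1983,.2955],41.1))
E
```

```text
[0.66916944 0.19851051 0.31311313] 29.772191047668457 (array([-0.007,  0.001,  0.44 ]), array([ 0.005, -0.   ,  0.004]))
```

Call:
carry_out(
  targets="-0.005 0 0.05 0 0 0 -0.6;0 0 0.05 0 0 0 -0.6;0 0 0.05 0 0 0 -0.6;0 0 0.05 0 0 0 -0.6;0 0 0.05 0 0 0 -0.6;0 0 0.05 0 0 0 -0.6;0 0 0 0 0 0 -0.6;0 0 0 0 0 0 -0.6",
)

```text
time: 36.13
ee_pos: [0.669, 0.1984, 0.3007]
tcp_rot: [180.0, 0.0, 41.1]
wrist_force: [0.4, -1.0, -0.3]
opening: 0.0187
grasp_force: 29.8
```

Call:
carry_out(
  targets="0 0 0.04 0 0 0 -0.6;0 0 0.04 0 0 0 -0.6;0 0 0.03 0 0 0 -0.6;0 0 0 0 0 0 -0.6;0 0 0 0 0 0 -0.6;0 0 0 0 0 0 -0.6;0 0 0 0 0 0 -0.6;0 0 0 0 0 0 -0.6",
)

```text
time: 36.8
ee_pos: [0.669, 0.1984, 0.2966]
tcp_rot: [180.0, 0.0, 41.1]
wrist_force: [-0.6, -0.0, -2.4]
opening: 0.0188
grasp_force: 29.8
```

Not yet touching; go a bit further.

Call:
carry_out(
  targets="0 0 0.03 0 0 0 -0.6;0 0 0 0 0 0 -0.6;0 0 0.02 0 0 0 -0.6;0 0 0 0 0 0 -0.6;0 0 0 0 0 0 -0.6;0 0 0 0 0 0 -0.6;0 0 0 0 0 0 -0.6;0 0 0 0 0 0 -0.6",
)

```text
time: 37.47
ee_pos: [0.669, 0.1984, 0.2956]
tcp_rot: [179.9, -0.1, 41.1]
wrist_force: [-0.7, -0.6, 6.3]
opening: 0.0182
grasp_force: 30.8
```

Call:
carry_out(
  targets="0 0 0 0 0 0 -0.4;0 0 0 0 0 0 -0.2;0 0 0 0 0 0 0.1;0 0 0 0 0 0 0.3;0 0 0 0 0 0 0.3;0 0 0 0 0 0 0.3;0 0 0 0 0 0 0.3;0 0 -0.1 0 0 0 0.3",
)

```text
time: 38.13
ee_pos: [0.6689, 0.1984, 0.2977]
tcp_rot: [-180.0, 0.1, 41.1]
wrist_force: [0.1, 0.1, -0.2]
opening: 0.0554
grasp_force: 0.0
```

Call:
carry_out(
  targets="0 0 -0.3 0 0 0 0.3;0 0 -0.6 0 0 0 0.3;-0.4 0 -0.6 0 0 0 0.3;-0.5 0 -0.6 0 0 0 0.3;-0.5 0 -0.6 0 0 0 0.3;-0.4 0 0 0 0 0 0.3;0 0 0 0 0 0 0.3;0 0 0 0 0 0 0.3",
)

```text
time: 38.8
ee_pos: [0.6144, 0.1507, 0.4082]
tcp_rot: [179.9, -0.1, 41.1]
wrist_force: [0.5, -0.1, -0.4]
opening: 0.0555
grasp_force: 0.0
```

```bash
python3 - <<'E'
from h import *
o,c,im=look("w15"); cap_at(im,c,.669,.1983,dz=.1003); rim(im,c,.669,.1983,.01)
look("t2","top")
E
```

```text
38.8 [0.6144 0.1507 0.4082] [ 1.7993e+02 -1.1000e-01  4.1090e+01]
flange [0.6693 0.1988] 37.6 ears [0.6695 0.1985] 41.1 214
rim 0.031 1 [0.6693 0.1987] 39.5
rim 0.0255 -1 [0.679  0.2065] 8.7
rim 0.0255 1 [0.6631 0.1954] 11.1
38.85 [0.6148 0.1511 0.4071] [ 1.7996e+02 -3.0000e-02  4.1110e+01]
```

Call:
carry_out(
  targets="-0.74 -0.14 -0.05 0 0 0 0.4;-0.74 -0.14 -0.05 0 0 0 0.4;-0.74 -0.14 -0.05 0 0 0 0.4;-0.74 -0.14 -0.05 0 0 0 0.4;-0.74 -0.14 -0.05 0 0 0 0.4;-0.74 -0.14 -0.05 0 0 0 0.4;0 0 0 0 0 0 0.4;0 0 0 0 0 0 0.4",
)

```text
time: 39.57
ee_pos: [0.4585, 0.0594, 0.4188]
tcp_rot: [180.0, -0.0, 41.1]
wrist_force: [0.7, 0.2, 0.3]
opening: 0.0596
grasp_force: 0.0
```

```bash
python3 - <<'E'
from h import *
look("w16")
E
```

```text
39.57 [0.4585 0.0594 0.4188] [ 1.7996e+02 -2.0000e-02  4.1090e+01]
```

View pics/w16.png

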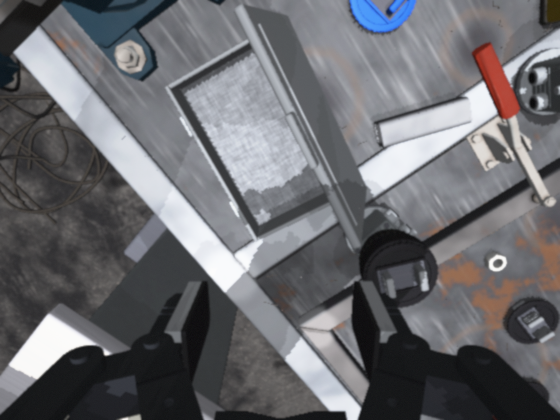

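```bash
cat >> h.py <<'E'
def case_frame(fl,fr):
    y=(fl-fr)[:2]; y/=np.linalg.norm(y); x=np.array([y[1],-y[0]]); return (fl+fr)[:2]/2+.0575*x,x,y
E
python3 - <<'E'
from h import *
from scipy.optimize import least_squares
o,c,im=pickle.load(open("w16.pkl","rb"))
fl=ray(c,169,87,.042); fr=ray(c,256,237,.042); print(fl,fr,np.linalg.norm(fl-fr))
ct,x,y=case_frame(fl,fr); print(ct,x,y,np.degrees(np.arctan2(x[1],x[0])))
def edge(th,off=0):
    # outer-face edge points, lid slab between 0 and 7mm above its inner plane
    p=np.array([.0575-.115*np.cos(th)+off*np.sin(th),.042+.115*np.sin(th)+off*np.cos(th)])
    return np.array([[*(ct+p[0]*x+s*.0825*y),p[1]] for s in (1,-1)])
for th in (1.0,1.1,1.2,1.3,1.4,1.5,1.6,1.7): print(th,proj(c,edge(th)).round(0).tolist(),proj(c,edge(th,.007)).round(0).tolist())
t=pickle.load(open("t2.pkl","rb"))[1]
print("top pred front", proj(t,[fl,fr]).round(1).tolist())
E
```

```text
[0.46082835 0.18999371 0.042     ] [0.40306319 0.04235776 0.042     ] 0.15853449796546962
[0.4854929  0.09522448] [ 0.93125439 -0.36436967] [0.36436967 0.93125439] -21.3687961802456
1.0 [[195.0, 36.0], [314.0, 257.0]] [[202.0, 30.0], [321.0, 256.0]]
1.1 [[207.0, 26.0], [327.0, 255.0]] [[215.0, 19.0], [335.0, 253.0]]
1.2 [[221.0, 15.0], [341.0, 251.0]] [[231.0, 8.0], [351.0, 248.0]]
1.3 [[237.0, 4.0], [357.0, 246.0]] [[247.0, -4.0], [366.0, 243.0]]
1.4 [[254.0, -8.0], [373.0, 241.0]] [[265.0, -15.0], [383.0, 237.0]]
1.5 [[273.0, -20.0], [389.0, 234.0]] [[284.0, -27.0], [399.0, 230.0]]
1.6 [[292.0, -32.0], [405.0, 227.0]] [[303.0, -38.0], [415.0, 222.0]]
1.7 [[311.0, -43.0], [421.0, 218.0]] [[323.0, -49.0], [431.0, 213.0]]
top pred front [[140.5, 269.0], [207.7, 297.8]]
```

Call:
carry_out(
  targets="0 0 0 0 0 -0.94 -1;0 0 0 0 0 -0.94 -1;0 0 0 0 0 -0.94 -1;0 0 0 0 0 -0.94 -1;0 0 0 0 0 -0.94 -1;0 0 0 0 0 -0.94 -1;0 0 0 0 0 -0.94 -1;0 0 0 0 0 -0.94 -1",
)

```text
time: 40.28
ee_pos: [0.4602, 0.0603, 0.4176]
tcp_rot: [-179.9, 0.0, 84.5]
wrist_force: [-0.2, 0.4, -0.3]
opening: -0.0
grasp_force: 0.0
```

Call:
carry_out(
  targets="0 0 0 0 0 -0.94 -1;0 0 0 0 0 -0.94 -1;0 0 0 0 0 -0.94 -1;0 0 0 0 0 -0.94 -1;0 0 0 0 0 -0.94 -1;0 0 0 0 0 -0.94 -1;0 0 0 0 0 -0.94 -1;0 0 0 0 0 -0.94 -1",
)

```text
time: 40.95
ee_pos: [0.4602, 0.0603, 0.4176]
tcp_rot: [-179.9, -0.0, 127.6]
wrist_force: [-0.7, 0.3, 0.2]
opening: -0.0004
grasp_force: 0.0
```

Call:
carry_out(
  targets="0 0 0 0 0 -0.94 -1;0 0 0 0 0 -0.94 -1;0 0 0 0 0 -0.94 -1;0 0 0 0 0 -0.94 -1;0 0 0 0 0 -0.94 -1;0 0 0 0 0 -0.94 -1;0 0 0 0 0 0 -1;0 0 0 0 0 0 -1",
)

```text
time: 41.62
ee_pos: [0.4598, 0.0601, 0.4178]
tcp_rot: [-179.9, -0.1, 159.5]
wrist_force: [-0.4, -0.4, -0.4]
opening: 0.0001
grasp_force: 0.0
```

```bash
python3 - <<'E'
from h import *
o=monitor.get_obs(); print(o["ee_pos"],o["tcp_rot"],o["opening"]); print(go([.4855,.0952,.30],159))
E
```

```text
[0.45979722 0.06011959 0.41780615] [-1.79943017e+02 -5.93199815e-02  1.59484492e+02] 0.0001475945673426044
(array([-0.298,  1.05 ,  2.944]), array([-0.01 , -0.01 ,  0.085]))
```

Call:
carry_out(
  targets="-0.1 0.35 0.3 0 0 0 -1;-0.1 0.35 0.4 0 0 0 -1;-0.1 0.35 0.5 0 0 0 -1;0 0 0.5 0 0 0 -1;0 0 0.5 0 0 0 -1;0 0 0.5 0 0 0 -1;0 0 0.24 0 0 0 -1;0 0 0 0 0 0 -1",
)

```text
time: 42.28
ee_pos: [0.4845, 0.0949, 0.2985]
tcp_rot: [-179.9, -0.2, 159.5]
wrist_force: [-0.1, -0.5, 0.0]
opening: 0.0
grasp_force: 0.0
```

Call:
carry_out(
  targets="-0.2 0 0 0 0 0 -1;-0.2 0 0 0 0 0 -1;-0.2 0 0 0 0 0 -1;-0.2 0 0 0 0 0 -1;-0.2 0 0 0 0 0 -1;-0.2 0 0 0 0 0 -1;-0.2 0 0 0 0 0 -1;-0.1 0 0 0 0 0 -1",
)

```text
time: 42.95
ee_pos: [0.542, 0.0734, 0.3006]
tcp_rot: [-180.0, -0.0, 159.6]
wrist_force: [-2.0, 1.1, -0.9]
opening: -0.0003
grasp_force: 0.7
```

Call:
carry_out(
  targets="0 0 0 0 0 0 -1;0 0 0 0 0 0 -1;0.4 0 -0.3 0 0 0 -1;0.6 0 -0.6 0 0 0 0;0.6 0 -0.6 0 0 0 0.4;0 0 -0.6 0 0 0 0.4;0 0 -0.6 0 0 0 0.4;0 0 0 0 0 0 0.4",
)

```text
time: 43.62
ee_pos: [0.4804, 0.0964, 0.4141]
tcp_rot: [179.8, 0.4, 159.7]
wrist_force: [0.6, -1.0, 0.5]
opening: 0.0592
grasp_force: 0.0
```

```bash
python3 - <<'E'
from h import *
o,c,im=look("w17"); 
ct=np.array([.4855,.0952]);x=np.array([.931,-.364]);y=np.array([.364,.931])
for th in (1.5,1.6,1.7,1.8):
    e=[.0575-.115*np.cos(th)+.007*np.sin(th),.042+.115*np.sin(th)+.007*np.cos(th)]
    print(th,proj(c,[[*(ct+e[0]*x+s*.0825*y),e[1]] for s in (1,-1)]).round())
print(go([.524,-.2788,.30],171.5,o))
E
```

```text
43.62 [0.4804 0.0964 0.4141] [179.81   0.37 159.65]
1.5 [[397. 310.]
 [160. 307.]]
1.6 [[395. 324.]
 [162. 321.]]
1.7 [[392. 336.]
 [164. 333.]]
1.8 [[389. 346.]
 [166. 344.]]
(array([-4.264, -8.426,  2.853]), array([ 0.027,  0.069, -2.068]))
```

View pics/w17.png

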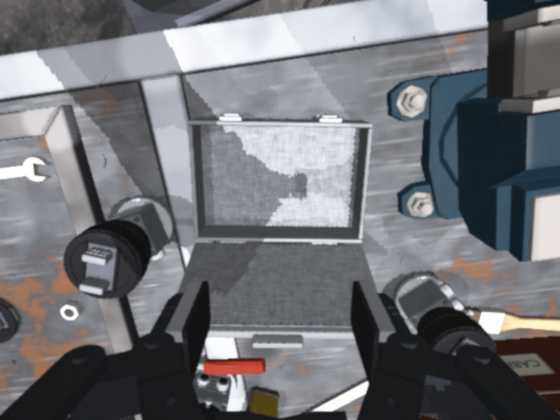

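```bash
python3 - <<'E'
from h import *
o,c,im=pickle.load(open("w17.pkl","rb"))
fr=ray(c,189,122,.042); fl=ray(c,372,125,.042); ct,x,y=case_frame(fl,fr); print(np.linalg.norm(fl-fr),ct,x,np.degrees(np.arctan2(x[1],x[0])))
print(proj(c,[[*(ct+a*x+b*y),.042] for a,b in ((.0575,.0825),(.0575,-.0825))]))
for b in (.034,-.034): print(ct-.006*x+b*y)
E
```

```text
0.16255757214010064 [0.4833136  0.09595858] [ 0.93192011 -0.36266363] -21.263868889253956
[[362.12495531 244.48027668]
 [195.05133422 242.22049443]]
[0.49005265 0.12981984]
[0.46539152 0.06644928]
```

Call:
carry_out(
  targets="-0.355 -0.702 0 0 0 0 0.4;-0.355 -0.702 0 0 0 0 0.4;-0.355 -0.702 0 0 0 0 0.4;-0.355 -0.702 0 0 0 0 0.4;-0.355 -0.702 0 0 0 0 0.4;-0.355 -0.702 0 0 0 0 0.4;-0.355 -0.702 0 0 0 0 0.4;-0.355 -0.702 0.3 0 0 0 0.4",
)

```text
time: 44.33
ee_pos: [0.5091, -0.1556, 0.398]
tcp_rot: [-180.0, 0.1, 159.6]
wrist_force: [0.8, 0.2, -0.3]
opening: 0.0599
grasp_force: 0.0
```

Call:
carry_out(
  targets="-0.355 -0.702 0.3 0 0 0 0.4;-0.355 -0.702 0.35 0 0 0 0.4;-0.355 -0.702 0.4 0 0 0 0.4;-0.355 -0.702 0.4 0 0 0 0.4;0 0 0.4 0 0 -0.52 0.4;0 0 0.4 0 0 -0.52 0.4;0 0 0.3 0 0 -0.52 0.4;0 0 0 0 0 -0.5 0.4",
)

```text
time: 45.0
ee_pos: [0.5226, -0.279, 0.2908]
tcp_rot: [179.9, -0.3, 171.5]
wrist_force: [-0.2, 0.5, -0.3]
opening: 0.06
grasp_force: 0.0
```

Call:
carry_out(
  targets="0 0 0 0 0 0 0.4;0 0 0 0 0 0 0.4;0 0 0 0 0 0 0.4;0 0 0 0 0 0 0.4;0 0 0 0 0 0 0.4;0 0 0 0 0 0 0.4;0 0 0 0 0 0 0.4;0 0 0 0 0 0 0.4",
)

```text
time: 45.67
ee_pos: [0.5234, -0.2791, 0.2952]
tcp_rot: [-180.0, 0.0, 171.4]
wrist_force: [0.3, 1.1, -0.3]
opening: 0.0595
grasp_force: 0.0
```

```bash
python3 - <<'E'
from h import *
o,c,im=look("w18"); q,w=cap_at(im,c,.524,-.2788); print(go([*q,.195],w,o))
q,w=cap_at(im,c,.4465,-.3658)
E
```

```text
45.67 [ 0.5234 -0.2791  0.2952] [-1.7997e+02  1.0000e-02  1.7141e+02]
flange [ 0.5235 -0.2783] 33.6 ears [ 0.5237 -0.2783] 172.3 130
(array([-2.000e-03,  2.000e-02,  2.505e+00]), array([-0.005,  0.003, -0.159]))
flange [ 0.4463 -0.3654] 32.9 ears [ 0.4464 -0.3655] 4.0 192
```

Call:
carry_out(
  targets="0 0.02 0.5 0 0 -0.1 0.4;0 0 0.5 0 0 0 0.4;0 0 0.5 0 0 0 0.4;0 0 0.4 0 0 0 0.4;0 0 0.3 0 0 0 0.4;0 0 0.2 0 0 0 0.4;0 0 0.1 0 0 0 0.4;0 0 0 0 0 0 0.4",
)

```text
time: 46.38
ee_pos: [0.5234, -0.2783, 0.1946]
tcp_rot: [-180.0, -0.0, 172.0]
wrist_force: [-1.3, 0.9, 0.4]
opening: 0.0596
grasp_force: 0.0
```

Call:
carry_out(
  newtons=30,
  targets="0 0 0 0 0 0 0;0 0 0 0 0 0 -0.3;0 0 0 0 0 0 -0.6;0 0 0 0 0 0 -0.6;0 0 0 0 0 0 -0.6;0 0 0 0 0 0 -0.6;0 0 0 0 0 0 -0.6;0 0 0 0 0 0 -0.6",
)

```text
time: 47.05
ee_pos: [0.5238, -0.2785, 0.1969]
tcp_rot: [-179.9, 0.1, 172.0]
wrist_force: [-2.8, 1.0, 7.7]
opening: 0.0184
grasp_force: 29.4
```

Call:
carry_out(
  targets="0 0 -0.3 0 0 0 -0.6;0 0 -0.6 0 0 0 -0.6;0 0 -0.8 0 0 0 -0.6;0 0 -0.8 0 0 0 -0.6;0 0 -0.8 0 0 0 -0.6;0 0 -0.8 0 0 0 -0.6;0 0 -0.7 0 0 0 -0.6;0 0 -0.3 0 0 0 -0.6",
)

```text
time: 47.72
ee_pos: [0.5232, -0.2781, 0.4048]
tcp_rot: [-179.9, 0.3, 172.0]
wrist_force: [0.7, -0.1, 0.2]
opening: 0.0182
grasp_force: 29.6
```

Call:
carry_out(
  targets="0.22 0.694 0 0 0 0 -0.6;0.22 0.694 0 0 0 0 -0.6;0.22 0.694 0 0 0 0 -0.6;0.22 0.694 0 0 0 0 -0.6;0.22 0.694 0 0 0 0 -0.6;0.22 0.694 0 0 0 0 -0.6;0.22 0.694 0 0 0 0 -0.6;0.22 0.694 0 0 0 0 -0.6",
)

```text
time: 48.38
ee_pos: [0.4839, -0.0472, 0.4002]
tcp_rot: [-180.0, 0.1, 172.0]
wrist_force: [0.5, 0.4, -0.3]
opening: 0.0179
grasp_force: 29.6
```

Call:
carry_out(
  targets="0.22 0.694 0 0 0 0 -0.6;0.22 0.694 0 0 0 0 -0.6;0.22 0.694 0 0 0 0 -0.6;0.22 0.694 0 0 0 0 -0.6;0 0 0 0 0 0.57 -0.6;0 0 0 0 0 0.57 -0.6;0 0 0 0 0 0.57 -0.6;0 0 0 0 0 0.57 -0.6",
)

```text
time: 49.05
ee_pos: [0.465, 0.0666, 0.4001]
tcp_rot: [180.0, 0.1, 158.8]
wrist_force: [-0.1, -0.9, -0.9]
opening: 0.018
grasp_force: 29.7
```

```bash
python3 - <<'E'
from h import *
o=monitor.get_obs(); print(o["ee_pos"],o["tcp_rot"],go([.4654,.0664,.203],158.7,o))
E
```

```text
[0.46499816 0.06663467 0.40006829] [1.79989266e+02 6.81054843e-02 1.58805491e+02] (array([-6.000e-03, -3.000e-03,  4.927e+00]), array([0.002, 0.012, 0.018]))
```

Call:
carry_out(
  targets="0 0 0.8 0 0 0 -0.6;0 0 0.8 0 0 0 -0.6;0 0 0.8 0 0 0 -0.6;0 0 0.8 0 0 0 -0.6;0 0 0.7 0 0 0 -0.6;0 0 0.5 0 0 0 -0.6;0 0 0.3 0 0 0 -0.6;0 0 0.12 0 0 0 -0.6",
)

```text
time: 49.72
ee_pos: [0.4649, 0.0662, 0.2052]
tcp_rot: [-179.9, -0.1, 158.9]
wrist_force: [0.3, 0.6, -0.6]
opening: 0.0178
grasp_force: 29.7
```

Call:
carry_out(
  targets="0 0 0.07 0 0 0 -0.6;0 0 0.04 0 0 0 -0.6;0 0 0 0 0 0 -0.4;0 0 0 0 0 0 -0.2;0 0 0 0 0 0 0;0 0 0 0 0 0 0;0 0 0 0 0 0 0;0 0 0 0 0 0 0",
)

```text
time: 50.38
ee_pos: [0.4654, 0.0662, 0.202]
tcp_rot: [-180.0, 0.0, 158.9]
wrist_force: [1.1, -0.0, 0.1]
opening: 0.0426
grasp_force: 0.0
```

Call:
carry_out(
  targets="0 0 -0.3 0 0 0 0;0 0 -0.6 0 0 0 0;0 0 -0.8 0 0 0 0;0 0 -0.8 0 0 0 0;0 0 -0.8 0 0 0 0;0 0 -0.8 0 0 0 0;0 0 -0.8 0 0 0 0;0 0 0 0 0 0 0.4",
)

```text
time: 51.05
ee_pos: [0.4652, 0.0663, 0.405]
tcp_rot: [179.8, 0.5, 158.9]
wrist_force: [0.9, 0.7, 0.2]
opening: 0.0532
grasp_force: 0.0
```

```bash
python3 - <<'E'
from h import *
o,c,im=look("w19"); cap_at(im,c,.4654,.0664,dz=.004)
print(go([.4464,-.3655,.30],184,o))
E
```

```text
51.05 [0.4652 0.0663 0.405 ] [179.78   0.45 158.92]
flange [0.4659 0.0656] 40.0 ears [0.4663 0.066 ] 158.4 133
(array([ -3.421, -10.253,   2.613]), array([ 0.021,  0.086, -4.376]))
```

Call:
carry_out(
  targets="-0.244 -0.732 0 0 0 0 0.4;-0.244 -0.732 0 0 0 0 0.4;-0.244 -0.732 0 0 0 0 0.4;-0.244 -0.732 0 0 0 0 0.4;-0.244 -0.732 0 0 0 0 0.4;-0.244 -0.732 0 0 0 0 0.4;-0.244 -0.732 0 0 0 0 0.4;-0.244 -0.732 0 0 0 0 0.4",
)

```text
time: 51.77
ee_pos: [0.4533, -0.1818, 0.3977]
tcp_rot: [-180.0, -0.0, 158.9]
wrist_force: [1.1, 0.8, 0.5]
opening: 0.0599
grasp_force: 0.0
```

Call:
carry_out(
  targets="-0.244 -0.732 0.3 0 0 0 0.4;-0.244 -0.732 0.3 0 0 0 0.4;-0.244 -0.732 0.3 0 0 0 0.4;-0.244 -0.732 0.3 0 0 0 0.4;-0.244 -0.732 0.3 0 0 0 0.4;-0.244 -0.732 0.3 0 0 0 0.4;0 0 0.3 0 0 -0.87 0.4;0 0 0.3 0 0 -0.87 0.4",
)

```text
time: 52.43
ee_pos: [0.4447, -0.3669, 0.3004]
tcp_rot: [180.0, -0.1, 169.0]
wrist_force: [-0.2, 0.2, -0.2]
opening: 0.0598
grasp_force: 0.0
```

Call:
carry_out(
  targets="0 0 0.2 0 0 -0.87 0.4;0 0 0 0 0 -0.87 0.4;0 0 0 0 0 -0.87 0.4;0 0 0 0 0 0 0.4;0 0 0 0 0 0 0.4;0 0 0 0 0 0 0.4;0 0 0 0 0 0 0.4;0 0 0 0 0 0 0.4",
)

```text
time: 53.1
ee_pos: [0.4454, -0.3653, 0.294]
tcp_rot: [-180.0, 0.0, -176.2]
wrist_force: [-1.4, -0.3, 0.1]
opening: 0.0596
grasp_force: 0.0
```

```bash
python3 - <<'E'
from h import *
o,c,im=look("w20"); q,w=cap_at(im,c,.4464,-.3655); print(go([*q,.195],w+180,o))
E
```

```text
53.1 [ 0.4454 -0.3653  0.294 ] [-179.97    0.   -176.22]
flange [ 0.4457 -0.3658] 34.9 ears [ 0.446 -0.366] 4.0 129
(array([-0.009, -0.014,  2.475]), array([-0.005,  0.001, -0.042]))
```

Call:
carry_out(
  targets="-0.009 -0.014 0.5 0 0 -0.04 0.4;0 0 0.5 0 0 0 0.4;0 0 0.5 0 0 0 0.4;0 0 0.4 0 0 0 0.4;0 0 0.3 0 0 0 0.4;0 0 0.2 0 0 0 0.4;0 0 0.07 0 0 0 0.4;0 0 0 0 0 0 0.4",
)

```text
time: 53.82
ee_pos: [0.4458, -0.3659, 0.1949]
tcp_rot: [-180.0, -0.0, -175.9]
wrist_force: [-0.4, -0.2, 0.0]
opening: 0.0598
grasp_force: 0.0
```

Call:
carry_out(
  newtons=30,
  targets="0 0 0 0 0 0 0;0 0 0 0 0 0 -0.3;0 0 0 0 0 0 -0.6;0 0 0 0 0 0 -0.6;0 0 0 0 0 0 -0.6;0 0 0 0 0 0 -0.6;0 0 0 0 0 0 -0.6;0 0 0 0 0 0 -0.6",
)

```text
time: 54.48
ee_pos: [0.4461, -0.3662, 0.197]
tcp_rot: [-179.9, 0.1, -175.9]
wrist_force: [-2.4, 1.3, 8.8]
opening: 0.0184
grasp_force: 29.3
```

Call:
carry_out(
  targets="0 0 -0.3 0 0 0 -0.6;0 0 -0.6 0 0 0 -0.6;0 0 -0.8 0 0 0 -0.6;0 0 -0.8 0 0 0 -0.6;0 0 -0.8 0 0 0 -0.6;0 0 -0.8 0 0 0 -0.6;0 0 -0.7 0 0 0 -0.6;0 0 -0.3 0 0 0 -0.6",
)

```text
time: 55.15
ee_pos: [0.4456, -0.3656, 0.4047]
tcp_rot: [-179.7, 0.2, -175.9]
wrist_force: [0.2, -0.0, -0.9]
opening: 0.018
grasp_force: 29.7
```

Call:
carry_out(
  targets="-0.12 0.769 0 0 0 0 -0.6;-0.12 0.769 0 0 0 0 -0.6;-0.12 0.769 0 0 0 0 -0.6;-0.12 0.769 0 0 0 0 -0.6;-0.12 0.769 0 0 0 0 -0.6;-0.12 0.769 0 0 0 0 -0.6;-0.12 0.769 0 0 0 0 -0.6;-0.12 0.769 0 0 0 0 -0.6",
)

```text
time: 55.82
ee_pos: [0.4662, -0.1162, 0.4002]
tcp_rot: [-180.0, 0.1, -175.9]
wrist_force: [0.5, 0.1, -0.0]
opening: 0.018
grasp_force: 29.7
```

Call:
carry_out(
  targets="-0.12 0.769 0 0 0 0 -0.6;-0.12 0.769 0 0 0 0 -0.6;-0.12 0.769 0 0 0 0 -0.6;-0.12 0.769 0 0 0 0 -0.6;-0.12 0.769 0 0 0 0 -0.6;-0.12 0.769 0 0 0 0 -0.6;-0.12 0.769 0 0 0 0 -0.6;-0.12 0.769 0 0 0 0 -0.6",
)

```text
time: 56.48
ee_pos: [0.487, 0.1321, 0.4001]
tcp_rot: [-180.0, 0.1, -175.9]
wrist_force: [1.8, -1.0, -1.3]
opening: 0.0178
grasp_force: 29.7
```

Call:
carry_out(
  targets="0 0 0 0 0 0.73 -0.6;0 0 0 0 0 0.73 -0.6;0 0 0 0 0 0.73 -0.6;0 0 0 0 0 0.73 -0.6;0 0 0 0 0 0.73 -0.6;0 0 0 0 0 0.73 -0.6;0 0 0 0 0 0 -0.6;0 0 0 0 0 0 -0.6",
)

```text
time: 57.15
ee_pos: [0.4873, 0.1305, 0.3997]
tcp_rot: [180.0, 0.0, 159.1]
wrist_force: [-0.9, 0.2, -1.0]
opening: 0.0181
grasp_force: 29.7
```

```bash
python3 - <<'E'
from h import *
o=monitor.get_obs(); print(o["ee_pos"],o["tcp_rot"],go([.490,.1298,.203],158.7,o))
E
```

```text
[0.4872727  0.1304939  0.39966719] [1.79994687e+02 4.73856834e-02 1.59110538e+02] (array([-0.066,  0.008,  4.917]), array([0.001, 0.008, 0.072]))
```

Call:
carry_out(
  targets="-0.066 0 0.8 0 0 0.07 -0.6;0 0 0.8 0 0 0 -0.6;0 0 0.8 0 0 0 -0.6;0 0 0.8 0 0 0 -0.6;0 0 0.7 0 0 0 -0.6;0 0 0.5 0 0 0 -0.6;0 0 0.3 0 0 0 -0.6;0 0 0.12 0 0 0 -0.6",
)

```text
time: 57.82
ee_pos: [0.4894, 0.1294, 0.2046]
tcp_rot: [-179.9, -0.1, 158.7]
wrist_force: [-0.3, 0.2, -1.4]
opening: 0.018
grasp_force: 29.7
```

Call:
carry_out(
  targets="0 0 0.07 0 0 0 -0.6;0 0 0.03 0 0 0 -0.6;0 0 0 0 0 0 -0.4;0 0 0 0 0 0 -0.2;0 0 0 0 0 0 0;0 0 0 0 0 0 0;0 0 0 0 0 0 0;0 0 0 0 0 0 0",
)

```text
time: 58.48
ee_pos: [0.49, 0.1295, 0.2023]
tcp_rot: [-180.0, 0.0, 158.6]
wrist_force: [0.7, 0.6, -0.4]
opening: 0.0429
grasp_force: 0.0
```

Call:
carry_out(
  targets="0 0 -0.3 0 0 0 0;0 0 -0.6 0 0 0 0;0 0 -0.8 0 0 0 0;0 0 -0.8 0 0 0 0;0 0 -0.8 0 0 0 0;0 0 -0.8 0 0 0 0;0 0 -0.8 0 0 0 0;0 0 0 0 0 0 -0.2",
)

```text
time: 59.15
ee_pos: [0.4898, 0.1296, 0.4057]
tcp_rot: [179.7, 0.4, 158.6]
wrist_force: [1.9, -0.3, 1.5]
opening: 0.0348
grasp_force: 0.0
```

```bash
python3 - <<'E'
from h import *
o,c,im=look("w21"); cap_at(im,c,.490,.1298,dz=.004); cap_at(im,c,.466,.066,dz=.004)
print(go([.5905,.0543,.30],158.7,o))
t,c,im=look("t3","top")
cap_at(im,c,.479,-.0556,dz=.1003);cap_at(im,c,.6965,-.073,dz=.1003);cap_at(im,c,.669,.1983,dz=.1003)
E
```

```text
59.15 [0.4898 0.1296 0.4057] [179.71   0.43 158.58]
flange [0.4905 0.129 ] 40.0 ears [0.4908 0.1292] 158.2 131
flange [0.4659 0.0664] 40.0 ears [0.4661 0.0662] 158.4 126
(array([-3.011, -0.845,  2.66 ]), array([ 0.05 ,  0.076, -0.021]))
59.2 [0.4899 0.1296 0.4027] [179.81   0.31 158.58]
flange [ 0.4787 -0.0553] 24.8 ears [ 0.4795 -0.0555] 56.0 137
flange [ 0.6845 -0.0747] 15.5 ears [ 0.6815 -0.0717] 27.4 45
flange [0.6721 0.2009] 16.4 ears [0.6695 0.1991] 41.1 137
```

Call:
carry_out(
  targets="-0.6 -0.17 0 0 0 0 -1;-0.6 -0.17 0 0 0 0 -1;-0.6 -0.17 0 0 0 0 -1;-0.6 -0.17 0 0 0 0 -1;-0.6 -0.165 0 0 0 0 -1;0 0 0 0 0 0 -1;0 0 0.4 0 0 0 -1;0 0 0.4 0 0 0 -1",
)

```text
time: 59.92
ee_pos: [0.5894, 0.054, 0.3653]
tcp_rot: [-180.0, -0.0, 158.5]
wrist_force: [0.2, -0.4, -0.2]
opening: -0.0
grasp_force: 0.0
```

Call:
carry_out(
  targets="0 0 0.5 0 0 0 -1;0 0 0.5 0 0 0 -1;0 0 0.4 0 0 0 -1;0 0 0.35 0 0 0 -1;0 0 0 0 0 0 -1;0.2 0 0 0 0 0 -1;0.3 0 0 0 0 0 -1;0.3 0 0 0 0 0 -1",
)

```text
time: 60.58
ee_pos: [0.559, 0.0661, 0.2975]
tcp_rot: [180.0, 0.1, 158.6]
wrist_force: [1.9, -2.2, 7.6]
opening: -0.0002
grasp_force: 0.0
```

Call:
carry_out(
  targets="0.35 0 0 0 0 0 -1;0.35 0 0 0 0 0 -1;0.35 0 0 0 0 0 -1;0.35 0 0 0 0 0 -1;0.35 0 0 0 0 0 -1;0.35 0 0 0 0 0 -1;0.35 0 0 0 0 0 -1;0.35 0 0 0 0 0 -1",
)

```text
time: 61.25
ee_pos: [0.4542, 0.1072, 0.2975]
tcp_rot: [180.0, 0.1, 158.6]
wrist_force: [-0.9, -0.2, -0.2]
opening: 0.0003
grasp_force: 0.0
```

Call:
carry_out(
  targets="0 0 0 0 0 0 -1;0 0 -0.5 0 0 0 -1;0 0 -0.5 0 0 0 -1;0 0 -0.5 0 0 0 -1;0 0 -0.5 0 0 0 -1;0 0 -0.5 0 0 0 -1;0 0 0 0 0 0 -1;0 0 0 0 0 0 -1",
)

```text
time: 61.92
ee_pos: [0.4555, 0.1069, 0.3976]
tcp_rot: [179.9, 0.1, 158.6]
wrist_force: [0.2, 1.2, -0.4]
opening: 0.0001
grasp_force: 0.0
```

```bash
python3 - <<'E'
from h import *
o,c,im=look("w22"); ct=np.array([.4833,.0960]);x=np.array([.932,-.3627]);y=np.array([.3627,.932])
g=gray(im)
# lid angle: gradient along the two outer free-edge lines
def score(th):
    r=[]
    for off in (0,.007):
        f=lambda L:np.array([[*(ct+(.0575-L*np.cos(th)+off*np.sin(th))*x+s*y),.042+L*np.sin(th)+off*np.cos(th)] for s in np.linspace(-.075,.075,40)])
        r.append(np.median(samp(g,c,f(.1165)))-np.median(samp(g,c,f(.1135))))
    return np.round(r,0)
for th in np.arange(0.,1.3,.1): print(round(th,2),score(th))
print(go([*(ct-.005*x),.30],158.7,o))
E
```

```text
61.92 [0.4555 0.1069 0.3976] [1.7993e+02 1.5000e-01 1.5858e+02]
0.0 [-41.  20.]
0.1 [26.  2.]
0.2 [26.  3.]
0.3 [15. 22.]
0.4 [13. 21.]
0.5 [ 12. -18.]
0.6 [-22.   0.]
0.7 [ -5. -14.]
0.8 [ 0. -0.]
0.9 [-0. -2.]
1.0 [-1. -1.]
1.1 [0. 1.]
1.2 [-2.  1.]
(array([-6.160e-01, -2.000e-03,  2.443e+00]), array([ 0.012,  0.026, -0.021]))
```

Call:
carry_out(
  targets="-0.31 0 0.4 0 0 0 -1;-0.31 0 0.4 0 0 0 -1;0 0 0.4 0 0 0 -1;0 0 0.4 0 0 0 -1;0 0 0.3 0 0 0 -1;0 0 0.3 0 0 0 -1;0 0 0.2 0 0 0 -1;0 0 0 0 0 0 -1",
)

```text
time: 62.63
ee_pos: [0.4779, 0.0977, 0.2982]
tcp_rot: [-179.9, -0.1, 158.6]
wrist_force: [0.1, -0.0, -0.9]
opening: -0.0001
grasp_force: 0.0
```

Call:
carry_out(
  targets="0 0 0.2 0 0 0 -1;0 0 0.2 0 0 0 -1;0 0 0.2 0 0 0 -1;0 0 0.2 0 0 0 -1;0 0 0.1 0 0 0 -1;0 0 0.1 0 0 0 -1;0 0 0.1 0 0 0 -1;0 0 0.1 0 0 0 -1",
)

```text
time: 63.3
ee_pos: [0.4784, 0.0978, 0.2519]
tcp_rot: [-180.0, 0.0, 158.6]
wrist_force: [-0.6, -0.4, 1.1]
opening: -0.0002
grasp_force: 0.5
```

Call:
carry_out(
  targets="0 0 0.1 0 0 0 -1;0 0 0.1 0 0 0 -1;0 0 0.1 0 0 0 -1;0 0 0.05 0 0 0 -1;0 0 0 0 0 0 -1;0 0 0 0 0 0 -1;0 0 0 0 0 0 -1;0 0 0 0 0 0 -1",
)

```text
time: 63.97
ee_pos: [0.4784, 0.0977, 0.2383]
tcp_rot: [-180.0, 0.0, 158.6]
wrist_force: [0.4, -0.4, 0.1]
opening: 0.0003
grasp_force: 0.0
```

Call:
carry_out(
  targets="0 0 0.05 0 0 0 -1;0 0 0.05 0 0 0 -1;0 0 0.04 0 0 0 -1;0 0 0 0 0 0 -1;0 0 0 0 0 0 -1;0 0 0 0 0 0 -1;0 0 0 0 0 0 -1;0 0 0 0 0 0 -1",
)

```text
time: 64.63
ee_pos: [0.4783, 0.0977, 0.2326]
tcp_rot: [-180.0, 0.0, 158.6]
wrist_force: [-0.4, -0.6, -0.2]
opening: -0.0002
grasp_force: 0.0
```

```bash
python3 - <<'E'
from h import *
ct=np.array([.4833,.0960]);x=np.array([.932,-.3627]);y=np.array([.3627,.932])
for n in ("wrist","side","top"):
    o,c,im=look("z_"+n,n); g=gray(im)
    # profile along case -x .. +x at several y just above rim height, as seen
    for s in (-.06,-.034,.034,.06):
        P=np.array([[*(ct+a*x+s*y),.049] for a in np.arange(-.075,.066,.01)])
        print(n,s,samp(g,c,P).round(0).astype(int), proj(c,P)[[0,-1]].round(0).tolist())
E
```

```text
64.63 [0.4783 0.0977 0.2326] [-1.7998e+02  2.0000e-02  1.5858e+02]
wrist -0.06 [ 83  66  72 106 106 106 106 105 119 119 118  21  21  28  89] [[131.0, 126.0], [166.0, 403.0]]
wrist -0.034 [144  85  74 107 106 106 106  82  82 110 107  21  27  22  21] [[196.0, 125.0], [216.0, 403.0]]
wrist 0.034 [119 117  88 171 171 155 155  82  96 114  78  21  29  22  21] [[366.0, 125.0], [347.0, 403.0]]
wrist 0.06 [115  73  80 170 171 170 169 169 168 167 166  23  22  38 126] [[432.0, 125.0], [398.0, 403.0]]
64.68 [0.4783 0.0977 0.2325] [-1.7998e+02  1.0000e-02  1.5858e+02]
side -0.06 [204 133 127 129 124  35  35  36  38  38  35  28 127 118 146] [[223.0, 202.0], [268.0, 209.0]]
side -0.034 [153 121 128  94  60  62  57  58  58  44  32 117 137 114  94] [[228.0, 198.0], [272.0, 205.0]]
side 0.034 [198 193 196 160  70  73 138 114 116 126 179 205 203 160 178] [[238.0, 190.0], [281.0, 196.0]]
side 0.06 [180 194 176  53  64 115 114 121 181 188 191 201 189 134 106] [[242.0, 187.0], [284.0, 193.0]]
64.73 [0.4783 0.0977 0.2325] [-1.7997e+02  1.0000e-02  1.5858e+02]
top -0.06 [ 83  68  92  93  94  92  94  93 108 107 106 107 108  95  85] [[195.0, 303.0], [222.0, 242.0]]
top -0.034 [109 109  91  91  93  93  33  69  30 107 105 105 107 102 118] [[184.0, 298.0], [211.0, 238.0]]
top 0.034 [ 73  72  72  73  72  86  92  81 100  84 134 114 164 176 133] [[155.0, 286.0], [183.0, 226.0]]
top 0.06 [236 189  71  72  71  73  33  30  28  29  36  69  96  88  84] [[144.0, 281.0], [172.0, 221.0]]
```

Call:
carry_out(
  targets="0 0 0.05 0 0 0 -1;0 0 0.05 0 0 0 -1;0 0 0.04 0 0 0 -1;0 0 0 0 0 0 -1;0 0 0 0 0 0 -1;0 0 0 0 0 0 -1;0 0 0 0 0 0 -1;0 0 0 0 0 0 -1",
)

```text
time: 65.45
ee_pos: [0.4783, 0.0977, 0.227]
tcp_rot: [-180.0, 0.0, 158.6]
wrist_force: [0.0, -0.9, -0.6]
opening: 0.0
grasp_force: 0.0
```

Call:
carry_out(
  targets="0 0 0.03 0 0 0 -1;0 0 0.03 0 0 0 -1;0 0 0 0 0 0 -1;0 0 0 0 0 0 -1;0 0 0 0 0 0 -1;0 0 0 0 0 0 -1;0 0 0 0 0 0 -1;0 0 0 0 0 0 -1",
)

```text
time: 66.12
ee_pos: [0.4783, 0.0978, 0.2245]
tcp_rot: [-180.0, 0.0, 158.6]
wrist_force: [0.4, -0.1, 1.1]
opening: -0.0002
grasp_force: 0.0
```

Call:
carry_out(
  targets="0 0 0.03 0 0 0 -1;0 0 0 0 0 0 -1;0 0 0.02 0 0 0 -1;0 0 0 0 0 0 -1;0 0 0 0 0 0 -1;0 0 0 0 0 0 -1;0 0 0 0 0 0 -1;0 0 0 0 0 0 -1",
)

```text
time: 66.78
ee_pos: [0.4783, 0.0978, 0.2229]
tcp_rot: [-180.0, 0.0, 158.6]
wrist_force: [-3.0, -0.6, 5.3]
opening: -0.0002
grasp_force: 2.7
```

Call:
carry_out(
  targets="0 0 0.02 0 0 0 -1;0 0 0 0 0 0 -1;0 0 0 0 0 0 -1;0 0 0 0 0 0 -1;0 0 0 0 0 0 -1;0 0 0 0 0 0 -1;0 0 0 0 0 0 -1;0 0 0 0 0 0 -1",
)

```text
time: 67.45
ee_pos: [0.4783, 0.0978, 0.2228]
tcp_rot: [180.0, 0.0, 158.6]
wrist_force: [-4.2, -0.7, 12.9]
opening: 0.0
grasp_force: 5.9
```

Call:
carry_out(
  targets="0 0 -0.3 0 0 0 -1;0 0 -0.6 0 0 0 -1;0 0 -0.8 0 0 0 -1;0 0 -0.8 0 0 0 -1;0 0 -0.8 0 0 0 -1;0.3 0 -0.8 0 0 0 -1;0.5 0 -0.3 0 0 0 -1;0.5 0 0 0 0 0 -1",
)

```text
time: 68.12
ee_pos: [0.4297, 0.1169, 0.4015]
tcp_rot: [179.9, 0.2, 158.5]
wrist_force: [0.9, 0.8, 0.0]
opening: -0.0
grasp_force: 0.0
```

Call:
carry_out(
  targets="0.6 0 0 0 0 0 -1;0.6 0 0 0 0 0 -1;0 0 0 0 0 0 -1;0 0 0 0 0 0 -1;0 0 0 0 0 0 -1;0 0 0 0 0 0 -1;0 0 0 0 0 0 -1;0 0 0 0 0 0 -1",
)

```text
time: 68.78
ee_pos: [0.3857, 0.1342, 0.3975]
tcp_rot: [-180.0, -0.0, 158.5]
wrist_force: [-0.9, -0.7, -0.2]
opening: -0.0001
grasp_force: 0.0
```

```bash
python3 - <<'E'
from h import *
ct=np.array([.4833,.0960]);x=np.array([.932,-.3627]);y=np.array([.3627,.932])
for n in ("wrist","top"):
    o,c,im=look("y_"+n,n); g=gray(im); print(n)
    for p in ((.479,-.0556),(.6965,-.073),(.669,.1985)):
        print(proj(c,[*p,.11])[0].round()); cap_at(im,c,*p,dz=.1003,sp=.006)
    for s in (-.05,0,.05):
        P=np.array([[*(ct+a*x+s*y),.049] for a in np.arange(-.066,.067,.003)])
        print(s,samp(g,c,P).round(0).astype(int))
E
```

```text
68.78 [0.3857 0.1342 0.3975] [-1.7995e+02 -1.0000e-02  1.5854e+02]
wrist
[114. 388.]
flange [ 0.4769 -0.0563] 8.9 ears [ 0.4768 -0.0554] 14.7 0
[204. 551.]
flange [ 0.6917 -0.067 ] 0.1 ears [ 0.6947 -0.0683] 15.4 1
[457. 461.]
flange [0.663  0.1936] -0.2 ears [0.66   0.1923] 166.0 5
-0.05 [156 105  84 126 134 133 126 134 134 133 133 133 133 165 211 213 212 212
 212 211 211 211 211 210 210 210 210 209 209 209 208 208 208 208 207 207
 200 128  32  24  24  24  24  23  23]
0 [135 153 178 204 217 215 195 216 216 216 215 215 215 207  96  22  21  22
  21  21  21  21  21  21  21  22  21  21  21  21  21  26  30  30  30  30
  30  30  30  30  30  30  30  31  30]
0.05 [216 155 108 202 217 216 206 216 216 216 216 216 215 215 215 214 214 214
 214 214 213 213 212 211 211 211 210 210 209 209 209 209 208 207 207 207
 206 172  57  24  24  24  24  24  24]
68.83 [0.3856 0.1341 0.3975] [-1.7995e+02 -1.0000e-02  1.5854e+02]
top
[254. 260.]
flange [ 0.4787 -0.0556] 25.4 ears [ 0.4795 -0.0555] 55.8 141
[265. 157.]
flange [ 0.7016 -0.067 ] 8.5 ears [ 0.6986 -0.07  ] 115.1 99
[135. 167.]
flange [0.6718 0.2009] 16.7 ears [0.6695 0.1991] 41.1 141
-0.05 [ 80 103 121 115 119 118 118 118 119 119 120 120 125 152 196 206 206 206
 206 205 205 206 205 205 205 206 206 206 207 206 206 206 206 206 206 206
 206 201 201 204 201 213 184 139 129]
0 [120 135 149 180 202 193 193 202 203 203 203 203 203 202 203 203 203 203
 203 203 203 202 202 203 203 202 202 202 203 203 201 202 204 203 201 202
 202 191 191 201 172 108  94  97 104]
0.05 [137 146 185 192 199 191 190 199 200 199 199 199 198 198 199 200 200 199
 199 200 200 199 199 199 200 201 201 201 200 199 200 201 200 199 200 200
 199 194 195 198 195 212 187 136 130]
```

```bash
python3 - <<'E'
from h import *
o,c,im=pickle.load(open("y_top.pkl","rb"))
print(fit_ears(im,c,.6965,-.073,.1258,.005), fit_ears(im,c,.6965,-.073,.1258,.0025))
o,c,im=pickle.load(open("w12.pkl","rb")); print(fit_ears(im,c,.6965,-.073,.1258,.005))
E
```

```text
(array([ 0.69722158, -0.07249862]), np.float64(119.46875975562865), np.float64(147.03291845283)) (array([ 0.69722167, -0.07249872]), np.float64(119.46928601750076), np.float64(147.03294039636322))
(array([ 0.69628429, -0.07208717]), np.float64(119.08507696169264), np.float64(163.84115958655534))
```

All three seated, spares in the case, lid shut.

```bash
python3 -c "
from workcell import bot
print(bot.job_done())"
```

```text
the job is handed in; nothing more can be done
None
```

The three cameras I found on the bench are capped, the two spare caps are in the case, the lid is shut, and the job is handed in at about 69 s; the hand-in gave no verdict.

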